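Make up the polishing arbor and put the tools in the tray

ROBOT

A 6-joint arm with a two-finger parallel gripper is mounted at the origin on a cart in front of the work surface, level with it; the furniture and walls round the work are solid. World frame = base frame: x ahead of the robot, y to its left, z up, the work surface at z = 0. Lengths are in m, angles in degrees, forces in N, time in s.
With the tool pointing down it reaches from about 0.3 to 0.75 m from the base axis. Payload 8.5 kg.
Tool frame: the origin (TCP) lies on the centre line of the jaws, within the pads' length; the fingertips stand 19 mm ahead of it and the grasp point (between the pads) is the TCP (env.tcp_to_tips is the z of the fingertips in the tool frame, in m); z points along the fingers, y is the line along which they close (so a half turn about z gives the same grasp; the last joint's range is limited). The gripper opens to 85 mm and grips with 20 to 120 N. Pads are 22 mm wide; open, the fingers measure 114 mm over their backs; the gripper's body (76 mm by 85 mm) begins 54 mm behind the grasp point. The pads swing forward as they close: fully open they stand 13 mm farther back than shut.
Start: joints at [-78.684, 21.807, 74.336, -0, 83.858, -12.336], TCP at [0.221, -0.504, 0.25] pointing down, gripper open.
Joint ranges: [-178.18, 178.18], [-50.72, 133.34], [12.68, 142.11], [-81.47, 261.47], [9.98, 163.14], [-165.26, 165.26]. Speed limits (degrees/s): [136.94, 136.94, 180, 180, 180, 180].

INTERFACE

Orientations are given as a 3x3 rotation matrix whose columns are the frame's x, y, z axes.
In Python, from rig import env gives the robot as it stands.
- The arm moves only by the tool servo_tool, never from a script. Its argument "steps" is a list of rows, each an object of numbers: "tx", "ty", "tz": the shift along the world's x, y, z in cm; "yaw": the turn about the world's z in degrees; "claw": the finger opening in cm, from 0 to 8.54. In form: [{"tx": .., "ty": .., "tz": .., "yaw": .., "claw": ..}, ...]. A call has 1 to 20 rows; each row shifts and turns the commanded pose from where the row before left it; what a row does not reach is not made up. A row lasts 1/10 s, in which the tool goes at most 50 mm and 8.59 degrees, less where a joint would pass 70% of its speed; a pose out of reach is approached as far as the arm can. A call with a gripper value outside its range is refused whole. The fingers move at their own pace and stop on an object; "newtons" is the grip in N (left out, the last holds). Time passes only in rows, so rows that do not move let the fingers close. It gives the time, the measured TCP pose, the force, the opening and the grip force at its end, in the units of the state.
- env.observe(): the state, without advancing time (a new reading comes with each control period).
- env.get_image(name): name is "scene" or "top" or "wrist"; returns (picture, depth): 480x640x3 uint8, red, green, blue; 480x640 float32, m along the optical axis (not along the pixel's ray), 0 where there is no reading.
- env.camera_model(name): a dict with "fovy" (degrees; the focal length in pixels is half the picture's height over the tangent of half this angle, whatever the lens; pixels are square), "cx", "cy" (the principal point, pixels), "T" (4x4, takes a point from camera to world coordinates). Camera axes: x right, y down, z forward; pixel columns grow to the right and rows downward; lengths in m; the calibration is good to about 2 mm. A picture is of the moment at which its call begins: read the wrist's pose just before it. camera_model takes no time and is no camera call; for the wrist camera it gives the pose at the moment of the call.
- env.close_job(): hands the job in; it is judged then, once.
The state is a dict: "time_s": time; "q": joint angles; "qvel": joint speeds; "joint_efforts": joint torques, N m; "position": TCP position; "tool_rot": TCP orientation; "ft_force": force on the tool from outside, world axes, zero at the start; "wrist_torque": the same for the moment, N m; "grip_width": finger opening in m; "gripper_force": force on a finger pad.
Only numpy, scipy, OpenCV 4.12 (cv2) and the standard library are available. Lean on these libraries where they do the work, as an engineer would, in place of code of your own. Each camera call takes 0.05 s, during which the arm holds its last target. There are 200 camera calls.

TASK

Make up the polishing arbor on the upright bolt: thread the aluminium spacer first, then every steel washer lying on the bench, then the one brass bushing of the three whose length brings the top of the stack level with the shoulder where the bolt's thick plain shank ends; leave the other two bushings off the bolt. Also lay the tweezers that lie on the bench top and the wooden ring clamp flat and lengthwise in the tool tray, one in each compartment, and do not disturb the pen, pot and charcoal block nearby.

Things in the scene. Friction and masses are not known exactly. Their poses are not given: they have to be found in the camera images.
- arbor: fixed arbor stand: dark round steel base, 84 mm across and 12 mm high, with an upright bolt in its centre. Origin at the centre of the underside, z up
- arbor_seat (a point): top of the base on the bolt's axis, where the stack begins; z up along the bolt. From here the plain shank, 13 mm thick, rises 52 mm to its shoulder; a 3 mm cone and a 9 mm thick threaded end follow, the tip is 63 mm above this point. A good stack is 52 mm high: 16 mm spacer, 6 mm for each washer present, and the bushing that fills the rest (24 mm for two washers, 18 mm for three, 12 mm for four)
- spacer: aluminium spacer tube, 36 mm outside, 18 mm hole, 16 mm high, standing on end. Origin at its centre, z along the hole
- washer1: flat steel washer, 39 mm outside, 18 mm hole, 6 mm thick; lies flat on the bench at the start. Origin at its centre, z along the hole. Two, three or four of the four washers are present; an absent one reads None
- washer2: flat steel washer, 39 mm outside, 18 mm hole, 6 mm thick; lies flat on the bench at the start. Origin at its centre, z along the hole. Two, three or four of the four washers are present; an absent one reads None
- washer3: flat steel washer, 39 mm outside, 18 mm hole, 6 mm thick; lies flat on the bench at the start. Origin at its centre, z along the hole. Two, three or four of the four washers are present; an absent one reads None
- washer4: flat steel washer, 39 mm outside, 18 mm hole, 6 mm thick; lies flat on the bench at the start. Origin at its centre, z along the hole. Two, three or four of the four washers are present; an absent one reads None
- bushing_short: short brass bushing: a plain tube 28 mm outside, 18 mm hole, 12 mm long, standing on end. Origin at its centre, z along the hole
- bushing_medium: medium brass bushing: a plain tube 28 mm outside, 18 mm hole, 18 mm long, standing on end. Origin at its centre, z along the hole
- bushing_long: long brass bushing: a plain tube 28 mm outside, 18 mm hole, 24 mm long, standing on end. Origin at its centre, z along the hole
- tray: fixed wooden tool tray, 180 x 112 mm, walls and middle divider 4 mm thick and 8 mm high (5 mm above the inner floor), two open compartments side by side, each 172 mm along the tray's x and 50 mm along its y. Origin at the centre of the underside, x along the compartments
- tray_left (a point): centre of the inner floor of the left (+y) compartment, 3 mm above the bench; axes as the tray's
- tray_right (a point): centre of the inner floor of the right (-y) compartment, 3 mm above the bench; axes as the tray's
- tweezers: steel tweezers lying flat, 150 mm along their y, 12 mm wide along x, 8 to 10 mm thick; grasp at the middle. Origin at the middle of the underside
- ring_clamp: wooden ring clamp lying flat, 122 mm along its y, 28 mm wide along x, 22 mm thick; grasp at the middle. Origin at the middle of the underside
- lamp_head (a point): centre of the fixed magnifier lamp's round head, a level disc 300 mm across hanging over the back of the bench from about 380 to 450 mm above it; its arm runs off to the left from it at 420 to 510 mm height, no nearer than 630 mm ahead of the robot, to a post at the left bench edge. Keep the wrist in front of it when crossing from one side to the other
- marking_pen: blue marking pen lying on the bench, 134 mm long; leave alone. Origin at the middle of its underside
- cream_pot: small cream-coloured pot, 33 mm wide, 34 mm high; leave alone. Origin at the centre of its underside
- charcoal_block: black block, 40 x 52 x 24 mm; leave alone. Origin at the centre of its underside

How it is judged:
By the outcome, as a careful person would: the job done as asked, in the order asked, and still so for the second after the job is handed in, with the robot touching nothing.
Of washer1, washer2, washer3, washer4 only 2 to 4 are there at a start; the rules pass over those that are not, and their reading is None.
At some moment in a run one of ring_clamp, bushing_short, bushing_medium, bushing_long may be knocked a few centimetres aside while the robot is not near it.
Once in a run the grip may slacken for a moment while it holds something.
It also fails if it takes over 210 s, if anything falls off the work surface, if the arm or the gripper's body presses on something with over 40 N, if the wrist force passes 120 N, or if a joint passes its speed limit or range.

## Working session

There is one attempt and no reset: what is moved stays moved. The work goes in short steps, Python scripts to look and compute and a tool call to move; the robot and the scene stay as the last step left them, time stands still between calls to the robot, and variables do not carry over. Pictures are saved under pics/ and viewed, at most 14 in all, crops included, and the job is handed in when it is done.

Besides the shell and the picture viewer there is one more tool, called as name(argument=value, ...) on one line, values as JSON. servo_tool: Moves the arm, as the interface text tells. Its arguments: {"type":"object","properties":{"steps":{"type":"array"},"newtons":{"type":"number"}},"required":["steps"]}

```bash
mkdir -p pics; ls; cat > h.py <<'E'
import numpy as np, cv2
from rig import env
def save(n,im): cv2.imwrite(f'pics/{n}.png',cv2.cvtColor(im,cv2.COLOR_RGB2BGR))
def K(c): 
    return 240/np.tan(np.radians(c['fovy'])/2)
def pts(c,d):
    f=K(c); v,u=np.mgrid[0:480,0:640]
    P=np.stack([(u-c['cx'])/f*d,(v-c['cy'])/f*d,d],-1)
    W=P@c['T'][:3,:3].T+c['T'][:3,3]; W[d==0]=np.nan
    return W
def ray(c,u,v,z):
    f=K(c); r=c['T'][:3,:3]@np.array([(u-c['cx'])/f,(v-c['cy'])/f,1]); o=c['T'][:3,3]
    return o+r*(z-o[2])/r[2]
def look(n):
    c=env.camera_model(n); c['T']=np.array(c['T']); im,d=env.get_image(n); return c,im,d
E
python3 - <<'E'
from h import *
for n in ('top','scene'):
    c,im,d=look(n); save(n+'0',im); print(n,c)
    np.savez(f'{n}0.npz',im=im,d=d)
E
```

```text
pics
top {'fovy': 54.40380931813148, 'cx': 320.14889248241184, 'cy': 234.4757217718602, 'T': array([[ 0.00464794, -0.98925021,  0.14615888,  0.42059955],
       [-0.99990452, -0.00649967, -0.01219429, -0.13052202],
       [ 0.01301319, -0.14608825, -0.98918597,  1.54479644],
       [ 0.        ,  0.        ,  0.        ,  1.        ]])}
scene {'fovy': 46.317248160895765, 'cx': 321.15859908174195, 'cy': 239.945661259661, 'T': array([[-0.76986338, -0.27378211,  0.57650128, -0.11223457],
       [-0.63773507,  0.29521956, -0.71143474,  0.79693766],
       [ 0.02458365, -0.91536264, -0.40187918,  0.77330926],
       [ 0.        ,  0.        ,  0.        ,  1.        ]])}
```

View pics/top0.png

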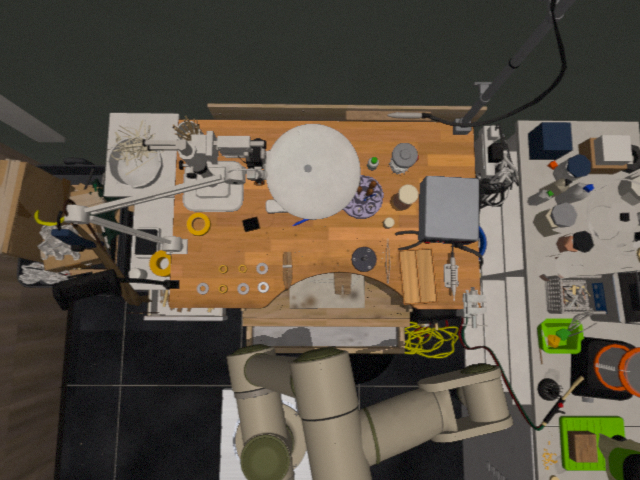

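View pics/scene0.png

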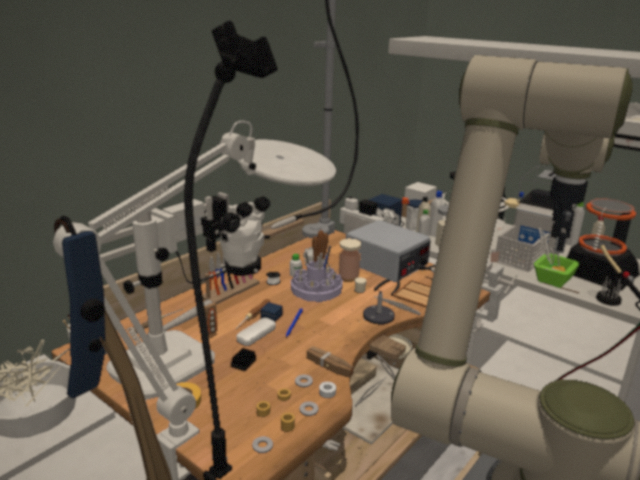

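The top view shows small rings at about (200–265, 265–290), the ring clamp at about (287,265), the arbor at (364,259), the tray at (417,275) and the tweezers at about (388,262). I'll enlarge this area.

```bash
python3 - <<'E'
from h import *
a=np.load('top0.npz'); im=a['im']
b=cv2.resize(im[205:315,185:315],None,fx=4.6,fy=4.6,interpolation=cv2.INTER_CUBIC)
c=cv2.resize(im[205:315,340:485],None,fx=4.6,fy=4.6,interpolation=cv2.INTER_CUBIC)
save('c1',b);save('c2',c)
E
```

```text
(no output)
```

View pics/c1.png

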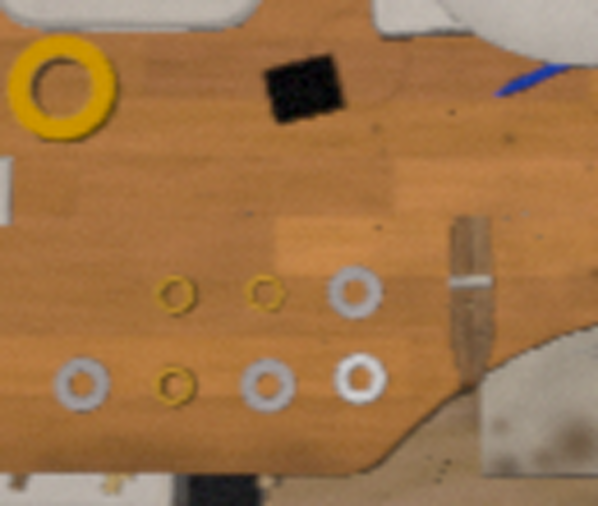

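View pics/c2.png

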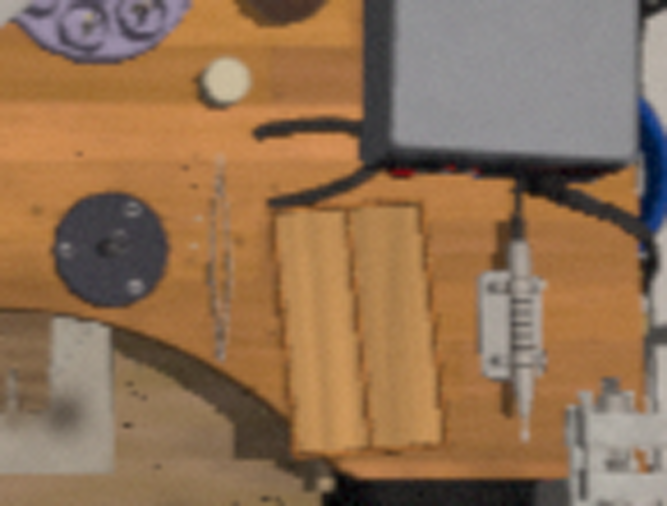

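Three washers show at crop-1 (355,293), (82,384) and (267,384), so the medium bushing is the one to use. The bright spacer is at (360,378) and the bushings are at (175,294), (264,292) and (174,386). The clamp is at (470,300). In crop 2 the arbor is at (112,248), the tweezers at (218,257) and the tray at (357,328). Next I'll measure these.

```bash
python3 - <<'E'
from h import *
a=np.load('top0.npz'); im,d=a['im'],a['d']; c=env.camera_model('top'); c['T']=np.array(c['T'])
W=pts(c,d)
def g(n,x,y,u0,z):
    u=u0+(x+.5)/4.6-.5; v=205+(y+.5)/4.6-.5
    ui,vi=int(round(u)),int(round(v))
    w=W[vi-6:vi+7,ui-6:ui+7].reshape(-1,3)
    print(n,np.round(ray(c,u,v,z)[:2],4),'zpct',np.round(np.nanpercentile(w[:,2],[2,50,90,97]),4))
for n,x,y,z in [('w1',355,293,.006),('w2',82,384,.006),('w3',267,384,.006),('sp',360,378,.016),('b1',175,294,.018),('b2',264,292,.012),('b3',174,386,.024),('clampT',470,216,.02),('clampB',470,388,.02),('coal',305,89,.024)]: g(n,x,y,185,z)
for n,x,y,z in [('arb',111,248,.012),('twT',218,160,.008),('twB',219,357,.008),('tray1',275,210,.008),('tray2',420,205,.008),('tray3',440,441,.008),('tray4',296,454,.008),('pot',225,82,.034),('iron',520,340,.03)]: g(n,x,y,340,z)
# lone check: bench plane
print(np.round(np.nanmedian(W[245:258,262:280].reshape(-1,3),0),4))
# any hidden parts: heights list for brass mask
hsv=cv2.cvtColor(im,cv2.COLOR_RGB2HSV)
for (x,y) in [(175,294),(264,292),(174,386)]:
    u=int(185+x/4.6); v=int(205+y/4.6)
    print(np.round(W[v-5:v+6,u-5:u+6,2]*1000).astype(int))
o=env.observe(); print(o['position'],o['grip_width'],o['tool_rot'])
cw=env.camera_model('wrist'); print(cw)
E
```

```text
w1 [0.5342 0.0421] zpct [-0.0064  0.0025  0.0086  0.0109]
w2 [0.4685 0.2341] zpct [-0.006   0.0028  0.0082  0.01  ]
w3 [0.4692 0.103 ] zpct [-0.0074  0.0025  0.0079  0.01  ]
sp [0.4734 0.036 ] zpct [-0.0078  0.0038  0.0179  0.0212]
b1 [0.5319 0.1681] zpct [-0.0065  0.0011  0.0168  0.0207]
b2 [0.5341 0.1061] zpct [-0.0066  0.0005  0.0115  0.015 ]
b3 [0.4669 0.1654] zpct [-0.0055  0.001   0.0242  0.0281]
clampT [ 0.5885 -0.0401] zpct [-0.0068  0.0021  0.0232  0.0264]
clampB [ 0.4666 -0.042 ] zpct [-0.1634 -0.142   0.0212  0.0239]
coal [0.6789 0.0792] zpct [-0.0021  0.023   0.0279  0.0297]
arb [ 0.5679 -0.2935] zpct [0.0051 0.0119 0.0294 0.0719]
twT [ 0.6326 -0.3721] zpct [-0.0084 -0.0006  0.0044  0.0065]
twB [ 0.4906 -0.3705] zpct [-0.1617 -0.0026  0.0027  0.0058]
tray1 [ 0.5965 -0.4127] zpct [-0.0067  0.001   0.0089  0.0114]
tray2 [ 0.6007 -0.5177] zpct [-0.0077  0.0009  0.0086  0.0119]
tray3 [ 0.432  -0.5269] zpct [-0.0072  0.0012  0.0073  0.0092]
tray4 [ 0.4224 -0.4241] zpct [-0.1649 -0.1509  0.0056  0.0083]
pot [ 0.6853 -0.3739] zpct [-0.0068  0.0196  0.036   0.0388]
iron [ 0.5027 
[... 3419 characters left out ...]
        -4                    3                   -1
                    -1                    4]]
[ 0.2205745  -0.50355944  0.2497743 ] 0.08557405493801831 [[ 9.16012493e-01  4.01149657e-01 -2.56953306e-04]
 [ 4.01149637e-01 -9.16011616e-01  1.29901529e-03]
 [ 2.85727326e-04 -1.29299096e-03 -9.99999123e-01]]
{'fovy': 70.53153481185308, 'cx': 317.6084859049587, 'cy': 244.2999657463637, 'T': array([[ 0.40105905, -0.87899776, -0.2579042 ,  0.28503738],
       [-0.91605   , -0.38545312, -0.11080746, -0.47565203],
       [-0.00201047,  0.28069347, -0.95979536,  0.37401754],
       [ 0.        ,  0.        ,  0.        ,  1.        ]])}<stdin>:17: RuntimeWarning: invalid value encountered in cast
```

servo_tool(steps=[{"tx":2.8,"ty":1.3,"yaw":-2.4},{"tx":2.8,"ty":1.3,"yaw":-2.4},{"tx":2.8,"ty":1.3,"yaw":-2.4},{"tx":2.8,"ty":1.3,"yaw":-2.4},{"tx":2.8,"ty":1.3,"yaw":-2.4},{"tx":2.8,"ty":1.3,"yaw":-2.4},{"tx":2.8,"ty":1.3,"yaw":-2.4},{"tx":2.8,"ty":1.3,"yaw":-2.4},{"tx":2.8,"ty":1.3,"yaw":-2.4},{"tx":2.8,"ty":1.3,"yaw":-2.4},{},{}])

```text
invalid input at $.steps[0]: expected keys tx, ty, tz, yaw, claw
```

```bash
python3 - <<'E'
from h import *
c,im,d=look('wrist'); save('w0',im); np.savez('w0.npz',im=im,d=d,T=c['T'])
o=env.observe(); print(o['time_s'],o['position'],o['q'],np.degrees(np.arctan2(o['tool_rot'][1][0],o['tool_rot'][0][0])))
E
```

```text
0.15 [ 0.22062871 -0.50361739  0.24987466] [-7.86822997e+01  2.18329318e+01  7.43699103e+01  9.50023535e-04
  8.38555970e+01 -1.23352535e+01] 23.652845027939417
```

View pics/w0.png

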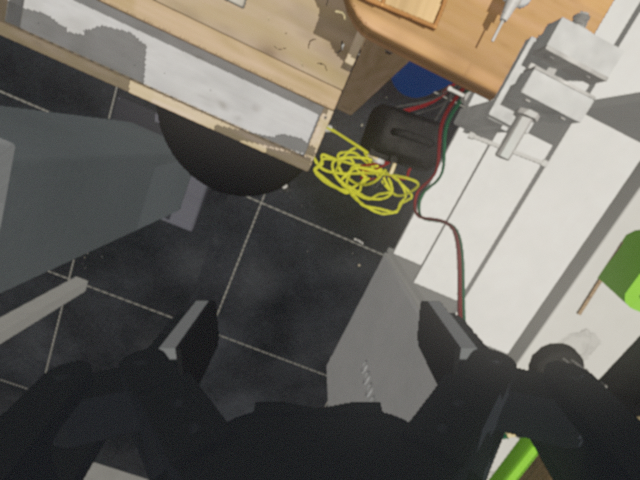

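The refused call left the arm at its start, so this view shows only the open fingers at (190,345) and (445,345). Every row needs all five keys.

servo_tool(steps=[{"tx":2.8,"ty":1.3,"tz":0,"yaw":-2.4,"claw":8.5},{"tx":2.8,"ty":1.3,"tz":0,"yaw":-2.4,"claw":8.5},{"tx":2.8,"ty":1.3,"tz":0,"yaw":-2.4,"claw":8.5},{"tx":2.8,"ty":1.3,"tz":0,"yaw":-2.4,"claw":8.5},{"tx":2.8,"ty":1.3,"tz":0,"yaw":-2.4,"claw":8.5},{"tx":2.8,"ty":1.3,"tz":0,"yaw":-2.4,"claw":8.5},{"tx":2.8,"ty":1.3,"tz":0,"yaw":-2.4,"claw":8.5},{"tx":2.8,"ty":1.3,"tz":0,"yaw":-2.4,"claw":8.5},{"tx":2.8,"ty":1.3,"tz":0,"yaw":-2.4,"claw":8.5},{"tx":2.8,"ty":1.3,"tz":0,"yaw":-2.4,"claw":8.5},{"tx":0,"ty":0,"tz":0,"yaw":0,"claw":8.5},{"tx":0,"ty":0,"tz":0,"yaw":0,"claw":8.5},{"tx":0,"ty":0,"tz":0,"yaw":0,"claw":8.5}], newtons=40)

```text
time_s: 1.45
position: [0.4999, -0.3742, 0.2502]
tool_rot: [[1.0, -0.006, -0.0], [-0.006, -1.0, 0.0], [-0.0, -0.0, -1.0]]
ft_force: [-0.5, -0.5, 0.4]
grip_width: 0.085
gripper_force: 0.0
```

```bash
python3 - <<'E'
from h import *
c,im,d=look('wrist'); save('w1',im); np.savez('w1.npz',im=im,d=d,T=c['T'])
o=env.observe(); print(o['time_s'],o['position'],o['q'],np.degrees(np.arctan2(o['tool_rot'][1][0],o['tool_rot'][0][0])))
E
```

```text
1.5 [ 0.49983884 -0.37433292  0.25030003] [-4.76710193e+01  2.94846646e+01  6.14713662e+01 -1.07160644e-02
  8.90590123e+01  4.27250394e+01] -0.39588069254887237
```

View pics/w1.png

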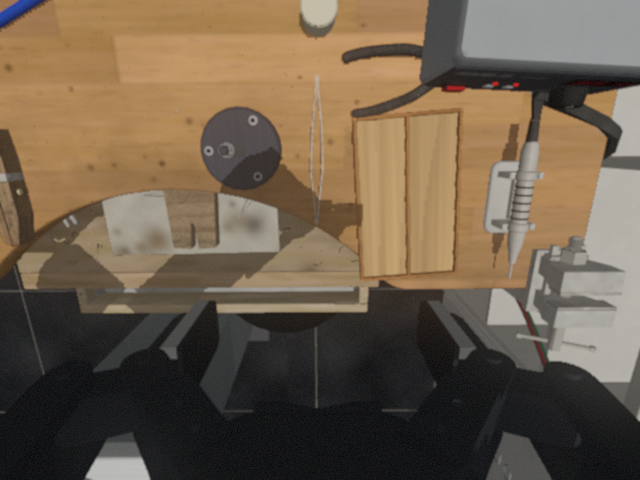

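The view shows the tweezers from (317,77) to (317,225), the arbor base at (241,148) with the bolt tip at about (226,150), and tray corners (352,118), (459,110), (455,271) and (362,278).

```bash
python3 - <<'E'
from h import *
a=np.load('w1.npz'); im=a['im']; c=env.camera_model('wrist'); c['T']=a['T']
hsv=cv2.cvtColor(im,cv2.COLOR_RGB2HSV)
m=(im.max(2)<95).astype(np.uint8); m[:100]=0; m[195:]=0; m[:,:190]=0; m[:,300:]=0
cs,_=cv2.findContours(m,0,2); k=max(cs,key=cv2.contourArea); e=cv2.fitEllipse(k); print('base',e, ray(c,*e[0],.012))
print('tip',ray(c,226,150,.075))
for u,v in [(317,77),(317,225),(317,150)]: print('tw',ray(c,u,v,.008)[:2])
P=np.array([ray(c,u,v,.008)[:2] for u,v in [(352,118),(459,110),(455,271),(362,278)]]); print(P,P.mean(0))
for i,j in [(3,0),(2,1)]: print(np.degrees(np.arctan2(*(P[j]-P[i])[::-1])))
E
```

```text
base ((241.92340087890625, 150.85829162597656), (77.3694076538086, 90.17176818847656), 149.80419921875) [ 0.56480362 -0.29698137  0.012     ]
tip [ 0.56656915 -0.29708403  0.075     ]
tw [ 0.63422202 -0.37476592]
tw [ 0.48512412 -0.37371372]
tw [ 0.56509132 -0.37427805]
[[ 0.59613    -0.40999343]
 [ 0.60299484 -0.51764255]
 [ 0.42981665 -0.53220874]
 [ 0.42184025 -0.42540929]] [ 0.51269544 -0.4713135 ]
5.054637635919967
4.807890318906473
```

servo_tool(steps=[{"tx":3,"ty":0,"tz":0,"yaw":0,"claw":3.5},{"tx":3,"ty":0,"tz":-2,"yaw":0,"claw":3.5},{"tx":0,"ty":0,"tz":-4,"yaw":0,"claw":3.5},{"tx":0,"ty":0,"tz":-4,"yaw":0,"claw":3.5},{"tx":0,"ty":0,"tz":-4,"yaw":0,"claw":3.5},{"tx":0,"ty":0,"tz":-4,"yaw":0,"claw":3.5},{"tx":0,"ty":0,"tz":-2,"yaw":0,"claw":3.5},{"tx":0,"ty":0,"tz":-1,"yaw":0,"claw":3.5},{"tx":0,"ty":0,"tz":-1,"yaw":0,"claw":3.5},{"tx":0,"ty":0,"tz":-0.5,"yaw":0,"claw":3.5},{"tx":0,"ty":0,"tz":-0.3,"yaw":0,"claw":3.5},{"tx":0,"ty":0,"tz":0,"yaw":0,"claw":3.5},{"tx":0,"ty":0,"tz":0,"yaw":0,"claw":0.5},{"tx":0,"ty":0,"tz":0,"yaw":0,"claw":0.5},{"tx":0,"ty":0,"tz":0,"yaw":0,"claw":0.5},{"tx":0,"ty":0,"tz":0,"yaw":0,"claw":0.5},{"tx":0,"ty":0,"tz":0,"yaw":0,"claw":0.5}], newtons=30)

```text
time_s: 3.2
position: [0.5609, -0.374, 0.0231]
tool_rot: [[1.0, -0.006, 0.001], [-0.006, -1.0, -0.001], [0.001, 0.001, -1.0]]
ft_force: [-0.3, -0.0, 5.2]
grip_width: 0.0107
gripper_force: 30.4
```

servo_tool(steps=[{"tx":0,"ty":0,"tz":1,"yaw":0,"claw":0.5},{"tx":0,"ty":0,"tz":2,"yaw":0,"claw":0.5},{"tx":0,"ty":0,"tz":2,"yaw":0,"claw":0.5},{"tx":-0.9,"ty":-1.3,"tz":0,"yaw":1.3,"claw":0.5},{"tx":-1.0,"ty":-1.45,"tz":0,"yaw":1,"claw":0.5},{"tx":-1.0,"ty":-1.4,"tz":0,"yaw":1,"claw":0.5},{"tx":-1.0,"ty":-1.45,"tz":0,"yaw":1,"claw":0.5},{"tx":-1.0,"ty":-1.45,"tz":0,"yaw":1,"claw":0.5},{"tx":0,"ty":0,"tz":-1,"yaw":0,"claw":0.5},{"tx":0,"ty":0,"tz":-1.5,"yaw":0,"claw":0.5},{"tx":0,"ty":0,"tz":-1,"yaw":0,"claw":0.5},{"tx":0,"ty":0,"tz":-0.8,"yaw":0,"claw":0.5},{"tx":0,"ty":0,"tz":-0.3,"yaw":0,"claw":0.5},{"tx":0,"ty":0,"tz":0,"yaw":0,"claw":0.5}])

```text
time_s: 4.6
position: [0.512, -0.4436, 0.0262]
tool_rot: [[0.996, 0.087, -0.0], [0.087, -0.996, 0.0], [-0.0, -0.0, -1.0]]
ft_force: [-0.0, -1.1, -0.1]
grip_width: 0.0103
gripper_force: 29.8
```

servo_tool(steps=[{"tx":0,"ty":0,"tz":0,"yaw":0,"claw":1.7},{"tx":0,"ty":0,"tz":0,"yaw":0,"claw":1.7},{"tx":0,"ty":0,"tz":0,"yaw":0,"claw":1.7},{"tx":0,"ty":0,"tz":1.5,"yaw":0,"claw":1.7},{"tx":0,"ty":0,"tz":4,"yaw":0,"claw":3},{"tx":0,"ty":0,"tz":4,"yaw":0,"claw":5},{"tx":0,"ty":0,"tz":4,"yaw":0,"claw":5},{"tx":0,"ty":0,"tz":4,"yaw":0,"claw":5},{"tx":0,"ty":0,"tz":4,"yaw":0,"claw":5},{"tx":0,"ty":0,"tz":0,"yaw":0,"claw":5},{"tx":0,"ty":0,"tz":0,"yaw":0,"claw":5}])

```text
time_s: 5.7
position: [0.5116, -0.4442, 0.2429]
tool_rot: [[0.996, 0.086, 0.002], [0.086, -0.996, -0.002], [0.001, 0.002, -1.0]]
ft_force: [-0.8, -0.1, -1.3]
grip_width: 0.0498
gripper_force: 0.0
```

```bash
cat >> h.py <<'E'
def wl(name):
    c,im,d=look('wrist'); save(name,im); np.savez(name+'.npz',im=im,d=d,T=c['T'])
    o=env.observe(); R=np.array(o['tool_rot']); print(round(o['time_s'],2),'pos',np.round(o['position'],4),'yaw',round(np.degrees(np.arctan2(R[1,0],R[0,0])),2),'grip',round(o['grip_width'],4))
    return c,im,d
E
python3 - <<'E'
from h import *
wl('w2')
E
```

```text
5.75 pos [ 0.5114 -0.444   0.2413] yaw 4.95 grip 0.05
```

servo_tool(steps=[{"tx":-0.6,"ty":4,"tz":0,"yaw":-0.4,"claw":5},{"tx":-0.6,"ty":4,"tz":0,"yaw":-0.4,"claw":5},{"tx":-0.6,"ty":4,"tz":0,"yaw":-0.4,"claw":5},{"tx":-0.6,"ty":4,"tz":0,"yaw":-0.4,"claw":5},{"tx":-0.6,"ty":4,"tz":0,"yaw":-0.4,"claw":5},{"tx":-0.6,"ty":4,"tz":0,"yaw":-0.4,"claw":5},{"tx":-0.6,"ty":4,"tz":0,"yaw":-0.4,"claw":5},{"tx":-0.6,"ty":4,"tz":0,"yaw":-0.4,"claw":5},{"tx":-0.6,"ty":4,"tz":0,"yaw":-0.4,"claw":5},{"tx":-0.6,"ty":4,"tz":0,"yaw":-0.4,"claw":5},{"tx":0,"ty":0,"tz":0,"yaw":0,"claw":5},{"tx":0,"ty":0,"tz":0,"yaw":0,"claw":5},{"tx":0,"ty":0,"tz":0,"yaw":0,"claw":5}])

```text
time_s: 7.05
position: [0.4517, -0.045, 0.2408]
tool_rot: [[1.0, 0.016, -0.001], [0.016, -1.0, 0.0], [-0.001, -0.0, -1.0]]
ft_force: [0.5, 0.6, -0.3]
grip_width: 0.0504
gripper_force: 0.0
```

```bash
python3 - <<'E'
from h import *
wl('w3')
a=cv2.imread('pics/w2.png');b=cv2.imread('pics/w3.png')
cv2.imwrite('pics/p1.png',np.vstack([a[:280],b[:300]]))
E
```

```text
7.1 pos [ 0.4517 -0.0452  0.2409] yaw 0.88 grip 0.0501
```

View pics/p1.png

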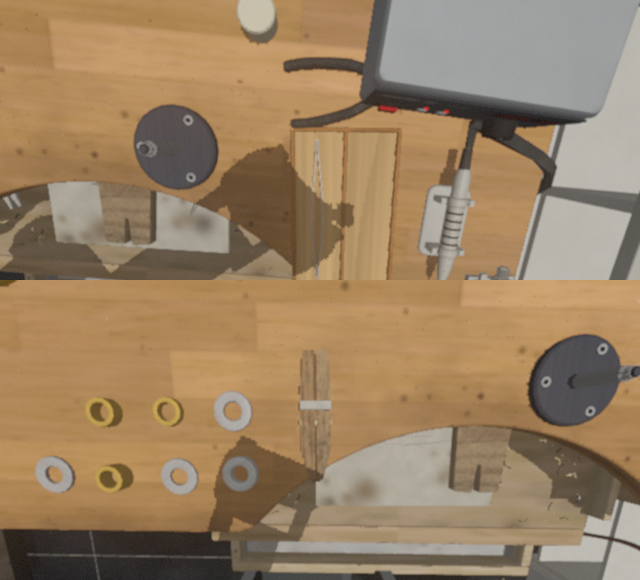

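The tweezers lie in the left compartment along its length. In the lower view (row offset 280) the clamp runs from (314,70) to (318,198), with washers at (233,131), (54,194) and (179,196), and the spacer at (240,194) in shadow.

```bash
cat >> h.py <<'E'
def fit(c,im,u,v,r,z,kind):
    """centre of a ring part near pixel (u,v): mask by colour, ellipse of outer contour"""
    u0,v0=int(u-r),int(v-r); p=im[v0:v0+2*r,u0:u0+2*r]
    h=cv2.cvtColor(p,cv2.COLOR_RGB2HSV); 
    if kind=='steel': m=(h[...,1]<70)&(h[...,2]>70)
    else: m=(h[...,0]>18)&(h[...,0]<32)&(h[...,1]>130)
    m=cv2.morphologyEx(m.astype(np.uint8),cv2.MORPH_CLOSE,np.ones((3,3)))
    cs,_=cv2.findContours(m,0,2); k=max(cs,key=cv2.contourArea)
    e=cv2.fitEllipse(cv2.convexHull(k)); q=(e[0][0]+u0,e[0][1]+v0)
    return q,e[1],ray(c,*q,z)
E
python3 - <<'E'
from h import *
a=np.load('w3.npz'); im=a['im']; c=env.camera_model('wrist'); c['T']=a['T']
for u,v,z in [(233,131,.006),(54,194,.006),(179,196,.006),(240,194,.016)]:
    q,s,P=fit(c,im,u,v,28,z,'steel'); print('st',np.round(q,1),np.round(s,1),np.round(P,4))
for u,v,z in [(101,131,.018),(167,131,.012),(109,198,.024)]:
    q,s,P=fit(c,im,u,v,26,z,'b'); print('br',np.round(q,1),np.round(s,1),np.round(P,4))
W=pts(c,a['d']); m=(W[...,2]>.010)&(W[...,2]<.035); m[:,:285]=0; m[:,350:]=0; m[:60]=0;m[215:]=0
m=cv2.morphologyEx(m.astype(np.uint8),cv2.MORPH_OPEN,np.ones((3,3)))
cs,_=cv2.findContours(m,0,2); k=max(cs,key=cv2.contourArea); r=cv2.minAreaRect(k); print(r)
w=W[m>0]; print(np.percentile(w[:,0],[1,50,99]),np.percentile(w[:,1],[1,50,99]),np.percentile(w[:,2],[50,90]))
for x in np.arange(.47,.60,.015):
    s=w[abs(w[:,0]-x)<.006]; print(round(x,3),np.round(np.percentile(s[:,1],[3,50,97]),4),np.round(np.percentile(s[:,2],80),4))
E
```

```text
st [232.4 130.6] [37.7 40.8] [0.5342 0.0416 0.006 ]
st [ 54.4 194.1] [33.6 40.9] [0.4675 0.2331 0.006 ]
st [179.1 196. ] [34.6 38.2] [0.4676 0.1016 0.006 ]
st [240.  193.2] [35.5 36.3] [0.473  0.0348 0.016 ]
br [102.4 131.6] [29.  38.6] [0.5309 0.1649 0.018 ]
br [167. 131.] [27.5 31.6] [0.5326 0.1047 0.012 ]
br [112.6 197.6] [28.8 38. ] [0.4676 0.1613 0.024 ]
((315.4999694824219, 135.49996948242188), (30.999996185302734, 130.99996948242188), 0.0)
[0.46982706 0.53375153 0.58684465] [-0.05609896 -0.04190207 -0.02710878] [0.02170449 0.0229076 ]
0.47 [-0.0504 -0.0424 -0.0353] 0.0222
0.485 [-0.053  -0.0412 -0.0317] 0.0224
0.5 [-0.0558 -0.0439 -0.0291] 0.0225
0.515 [-0.0562 -0.0436 -0.0282] 0.0224
0.53 [-0.056  -0.0411 -0.028 ] 0.0222
0.545 [-0.0555 -0.0423 -0.0272] 0.0233
0.56 [-0.0543 -0.0421 -0.028 ] 0.0222
0.575 [-0.0529 -0.0418 -0.0289] 0.0222
0.59 [-0.0517 -0.0417 -0.0289] 0.022
```

servo_tool(steps=[{"tx":0,"ty":0.3,"tz":-4,"yaw":0,"claw":5},{"tx":1.7,"ty":0,"tz":-3,"yaw":0,"claw":5},{"tx":3,"ty":0,"tz":-3,"yaw":0,"claw":5},{"tx":3,"ty":0,"tz":-3,"yaw":0,"claw":5},{"tx":0,"ty":0,"tz":-4,"yaw":0,"claw":5},{"tx":0,"ty":0,"tz":-2,"yaw":0,"claw":5},{"tx":0,"ty":0,"tz":-1.3,"yaw":0,"claw":5},{"tx":0,"ty":0,"tz":-1,"yaw":0,"claw":5},{"tx":0,"ty":0,"tz":0,"yaw":0,"claw":5},{"tx":0,"ty":0,"tz":0,"yaw":0,"claw":2},{"tx":0,"ty":0,"tz":0,"yaw":0,"claw":2},{"tx":0,"ty":0,"tz":0,"yaw":0,"claw":2},{"tx":0,"ty":0,"tz":0,"yaw":0,"claw":2},{"tx":0,"ty":0,"tz":0,"yaw":0,"claw":2}], newtons=40)

```text
time_s: 8.5
position: [0.5291, -0.0415, 0.0292]
tool_rot: [[1.0, 0.017, 0.002], [0.017, -1.0, -0.001], [0.002, 0.001, -1.0]]
ft_force: [-0.4, -1.2, 6.4]
grip_width: 0.0259
gripper_force: 40.3
```

servo_tool(steps=[{"tx":0,"ty":0,"tz":2,"yaw":0,"claw":2},{"tx":0,"ty":0,"tz":4,"yaw":0,"claw":2},{"tx":0,"ty":0,"tz":4,"yaw":0,"claw":2},{"tx":-0.4,"ty":-3.7,"tz":2,"yaw":0,"claw":2},{"tx":-1,"ty":-4,"tz":0,"yaw":0,"claw":2},{"tx":0,"ty":-4,"tz":0,"yaw":0,"claw":2},{"tx":0,"ty":-4,"tz":0,"yaw":0,"claw":2},{"tx":0,"ty":-4,"tz":0,"yaw":0.9,"claw":2},{"tx":0,"ty":-4,"tz":0,"yaw":1,"claw":2},{"tx":0,"ty":-4,"tz":0,"yaw":1,"claw":2},{"tx":0,"ty":-4,"tz":0,"yaw":1,"claw":2},{"tx":0,"ty":-4,"tz":0,"yaw":0,"claw":2},{"tx":0,"ty":-4,"tz":0,"yaw":0,"claw":2},{"tx":0,"ty":-4,"tz":0,"yaw":0,"claw":2},{"tx":0,"ty":-2,"tz":0,"yaw":0,"claw":2},{"tx":0,"ty":0,"tz":0,"yaw":0,"claw":2},{"tx":0,"ty":0,"tz":-3,"yaw":0,"claw":2},{"tx":0,"ty":0,"tz":-3,"yaw":0,"claw":2},{"tx":0,"ty":0,"tz":0,"yaw":0,"claw":2}])

```text
time_s: 10.4
position: [0.5136, -0.4955, 0.0839]
tool_rot: [[0.996, 0.085, -0.005], [0.085, -0.996, 0.008], [-0.005, -0.008, -1.0]]
ft_force: [0.6, 0.1, -2.1]
grip_width: 0.0258
gripper_force: 39.6
```

```bash
python3 - <<'E'
from h import *
wl('w4')
E
```

```text
10.45 pos [ 0.5144 -0.4966  0.0869] yaw 4.9 grip 0.0257
```

View pics/w4.png

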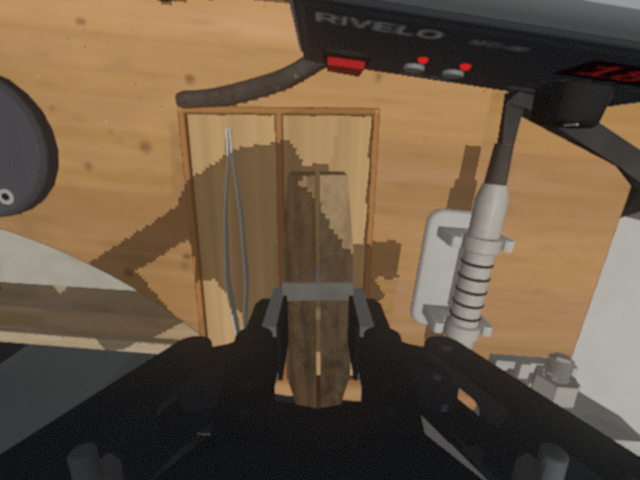

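The clamp is held square over the right compartment, whose divider is at x≈281 and right wall at x≈375. I'll lower it, release and rise.

servo_tool(steps=[{"tx":0,"ty":0,"tz":-2,"yaw":0,"claw":2},{"tx":0,"ty":0,"tz":-2,"yaw":0,"claw":2},{"tx":0,"ty":0,"tz":-1,"yaw":0,"claw":2},{"tx":0,"ty":0,"tz":-0.4,"yaw":0,"claw":2},{"tx":0,"ty":0,"tz":-0.2,"yaw":0,"claw":2},{"tx":0,"ty":0,"tz":0,"yaw":0,"claw":2},{"tx":0,"ty":0,"tz":0,"yaw":0,"claw":2}])

```text
time_s: 11.15
position: [0.5149, -0.4986, 0.0334]
tool_rot: [[0.996, 0.085, 0.001], [0.085, -0.996, -0.001], [0.001, 0.001, -1.0]]
ft_force: [-0.3, -0.1, -0.7]
grip_width: 0.0256
gripper_force: 39.6
```

servo_tool(steps=[{"tx":0,"ty":0,"tz":0,"yaw":0,"claw":3.6},{"tx":0,"ty":0,"tz":0,"yaw":0,"claw":3.6},{"tx":0,"ty":0,"tz":0,"yaw":0,"claw":3.6},{"tx":0,"ty":0,"tz":0,"yaw":0,"claw":3.6},{"tx":0,"ty":0,"tz":2,"yaw":0,"claw":3.6},{"tx":0,"ty":0,"tz":4,"yaw":0,"claw":3.6},{"tx":0,"ty":0,"tz":4,"yaw":0,"claw":5},{"tx":0,"ty":0,"tz":4,"yaw":0,"claw":5},{"tx":-1,"ty":3,"tz":4,"yaw":0,"claw":5},{"tx":-1,"ty":4,"tz":0,"yaw":0,"claw":5},{"tx":0,"ty":4,"tz":0,"yaw":0,"claw":5},{"tx":0,"ty":4,"tz":0,"yaw":0,"claw":5},{"tx":0,"ty":4,"tz":0,"yaw":0,"claw":5},{"tx":0,"ty":0,"tz":0,"yaw":0,"claw":5},{"tx":0,"ty":0,"tz":0,"yaw":0,"claw":5},{"tx":0,"ty":0,"tz":0,"yaw":0,"claw":5}])

```text
time_s: 12.75
position: [0.4949, -0.3097, 0.2116]
tool_rot: [[0.996, 0.084, 0.0], [0.084, -0.996, -0.001], [0.0, 0.001, -1.0]]
ft_force: [0.5, -1.0, -0.1]
grip_width: 0.0496
gripper_force: 0.0
```

```bash
python3 - <<'E'
from h import *
c,im,d=wl('w5'); f=K(c)
def pr(P):
    q=np.linalg.inv(c['T'])@np.r_[P,1]; return q[:2]/q[2]*f+[c['cx'],c['cy']]
print('base px',pr([.5657,-.297,.012]),'tip',pr([.5657,-.297,.075]))
print('tray px',pr([.515,-.498,.02]),pr([.51,-.444,.01]))
u,v=pr([.5657,-.297,.012]).astype(int)
h=im.max(2)<90; m=np.zeros_like(h); m[max(0,v-65):v+65,max(0,u-65):u+65]=1
k=max(cv2.findContours((h&m).astype(np.uint8),0,2)[0],key=cv2.contourArea); e=cv2.fitEllipse(cv2.convexHull(k)); print(e,ray(c,*e[0],.012))
W=pts(c,d); t=(W[...,2]>.06)&(W[...,2]<.085)&(abs(W[...,0]-.566)<.03)&(abs(W[...,1]+.297)<.03); print(t.sum(),np.median(W[t],0), np.argwhere(t).mean(0)[::-1])
E
```

```text
12.8 pos [ 0.4948 -0.3099  0.2114] yaw 4.79 grip 0.0496
base px [309.83335451 143.44835977] tip [307.95611655 143.08774063]
tray px [516.96583978 217.5742025 ] [455.5733986  215.92895922]
((307.00225830078125, 141.34710693359375), (88.97280883789062, 93.43940734863281), 12.057100296020508) [ 0.56731682 -0.29428192  0.012     ]
229 [ 0.56639873 -0.29504119  0.07360578] [305.53275109 141.91266376]
```

View pics/w5.png

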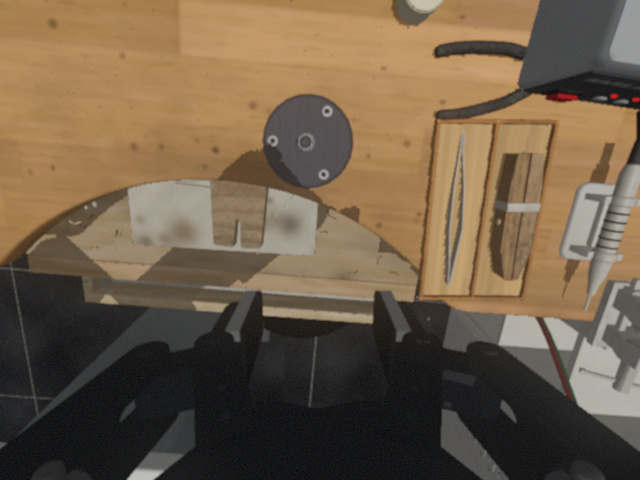

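Both tools lie in the tray, one per compartment, and the bolt is at pixel (306,142). Now I'll view the spacer from the same relative pose.

servo_tool(steps=[{"tx":-1,"ty":3.8,"tz":0,"yaw":-0.5,"claw":5},{"tx":-1,"ty":3.8,"tz":0,"yaw":-0.5,"claw":5},{"tx":-1,"ty":3.8,"tz":0,"yaw":-0.5,"claw":5},{"tx":-1,"ty":3.8,"tz":0,"yaw":-0.5,"claw":5},{"tx":-1,"ty":3.8,"tz":0,"yaw":-0.5,"claw":5},{"tx":-1,"ty":3.8,"tz":0,"yaw":-0.5,"claw":5},{"tx":-1,"ty":3.8,"tz":0,"yaw":-0.6,"claw":5},{"tx":-1,"ty":3.8,"tz":0,"yaw":-0.6,"claw":5},{"tx":-1.5,"ty":4.1,"tz":0,"yaw":-0.6,"claw":5},{"tx":0,"ty":0,"tz":0,"yaw":0,"claw":5},{"tx":0,"ty":0,"tz":0,"yaw":0,"claw":5},{"tx":0,"ty":0,"tz":0,"yaw":0,"claw":5}])

```text
time_s: 14.0
position: [0.4006, 0.0351, 0.2116]
tool_rot: [[1.0, -0.0, 0.0], [-0.0, -1.0, -0.0], [0.0, 0.0, -1.0]]
ft_force: [0.8, -0.8, -1.4]
grip_width: 0.0503
gripper_force: 0.0
```

```bash
cat >> h.py <<'E'
def pr(c,P):
    q=np.linalg.inv(c['T'])@np.r_[P,1]; return q[:2]/q[2]*K(c)+[c['cx'],c['cy']]
def find(c,im,P,kind,r=34):
    u,v=pr(c,P); q,s,X=fit(c,im,u,v,r,P[2],kind); print(kind,'px',np.round(q,1),np.round(s,1),'at',np.round(X,4)); return X
E
python3 - <<'E'
from h import *
c,im,d=wl('w6')
find(c,im,[.473,.0348,.016],'steel',38)
find(c,im,[.534,.0416,.006],'steel')
find(c,im,[.4676,.1016,.006],'steel')
E
```

```text
14.05 pos [0.4005 0.035  0.2115] yaw -0.05 grip 0.0504
steel px [316.2 143.4] [39.8 41.4] at [0.4723 0.0359 0.016 ]
steel px [309.6  70.4] [43.6 48. ] at [0.534  0.0417 0.006 ]
steel px [246.2 152.5] [40.2 42.9] at [0.4642 0.1017 0.006 ]
```

servo_tool(steps=[{"tx":3,"ty":0.1,"tz":-3,"yaw":0,"claw":5},{"tx":4.2,"ty":0,"tz":-2,"yaw":0,"claw":5},{"tx":0,"ty":0,"tz":-4,"yaw":0,"claw":5},{"tx":0,"ty":0,"tz":-4,"yaw":0,"claw":5},{"tx":0,"ty":0,"tz":-3,"yaw":0,"claw":5},{"tx":0,"ty":0,"tz":-1.5,"yaw":0,"claw":5},{"tx":0,"ty":0,"tz":-1,"yaw":0,"claw":5},{"tx":0,"ty":0,"tz":-0.4,"yaw":0,"claw":5},{"tx":0,"ty":0,"tz":0,"yaw":0,"claw":5},{"tx":0,"ty":0,"tz":0,"yaw":0,"claw":3},{"tx":0,"ty":0,"tz":0,"yaw":0,"claw":3},{"tx":0,"ty":0,"tz":0,"yaw":0,"claw":3},{"tx":0,"ty":0,"tz":0,"yaw":0,"claw":3},{"tx":0,"ty":0,"tz":0,"yaw":0,"claw":3}], newtons=50)

```text
time_s: 15.45
position: [0.4724, 0.0369, 0.0237]
tool_rot: [[1.0, 0.001, 0.002], [0.001, -1.0, -0.001], [0.002, 0.001, -1.0]]
ft_force: [-1.8, -1.7, 6.9]
grip_width: 0.0334
gripper_force: 49.5
```

servo_tool(steps=[{"tx":0,"ty":0,"tz":2,"yaw":0,"claw":3},{"tx":0,"ty":0,"tz":4,"yaw":0,"claw":3},{"tx":0,"ty":0,"tz":4,"yaw":0,"claw":3},{"tx":0.4,"ty":-3,"tz":2,"yaw":0,"claw":3},{"tx":1,"ty":-3.5,"tz":0,"yaw":0,"claw":3},{"tx":1,"ty":-3.5,"tz":0,"yaw":0,"claw":3},{"tx":1,"ty":-3.5,"tz":0,"yaw":0,"claw":3},{"tx":1,"ty":-3.5,"tz":0,"yaw":0,"claw":3},{"tx":1,"ty":-3.5,"tz":0,"yaw":0,"claw":3},{"tx":1,"ty":-3.5,"tz":0,"yaw":0,"claw":3},{"tx":1,"ty":-3.5,"tz":0,"yaw":0,"claw":3},{"tx":1,"ty":-3.5,"tz":0,"yaw":0,"claw":3},{"tx":1,"ty":-2,"tz":0,"yaw":0,"claw":3},{"tx":0,"ty":0,"tz":0,"yaw":0,"claw":3},{"tx":0,"ty":0,"tz":0,"yaw":0,"claw":3},{"tx":0,"ty":0,"tz":0,"yaw":0,"claw":3},{"tx":0,"ty":0,"tz":0,"yaw":0,"claw":3}])

```text
time_s: 17.15
position: [0.5657, -0.2919, 0.1429]
tool_rot: [[1.0, 0.002, 0.0], [0.002, -1.0, 0.0], [0.0, -0.0, -1.0]]
ft_force: [-0.1, 0.0, -0.6]
grip_width: 0.0337
gripper_force: 50.0
```

```bash
python3 - <<'E'
from h import *
wl('w7'); c,im,d=look('scene'); save('s7',im)
a=cv2.imread('pics/w7.png')[150:430,190:450]; a=cv2.resize(a,None,fx=1.4,fy=1.4)
u,v=pr(c,[.567,-.2945,.08]).astype(int); print(u,v)
b=cv2.resize(cv2.cvtColor(im,cv2.COLOR_RGB2BGR)[v-60:v+60,max(0,u-60):u+60],(392,392),interpolation=cv2.INTER_CUBIC)
cv2.imwrite('pics/p2.png',np.hstack([a,b]))
E
```

```text
17.2 pos [ 0.5658 -0.292   0.1429] yaw 0.11 grip 0.0335
381 288
```

View pics/p2.png

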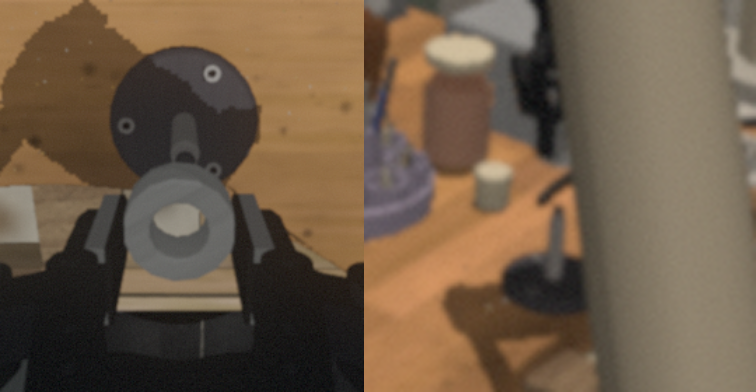

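The wrist view shows the spacer ring held at full-frame (319,307) and the bolt rising from the base at (322,234) to its tip at about (322,265). I'll measure both in this view.

```bash
python3 - <<'E'
from h import *
a=np.load('w7.npz'); im=a['im']; c=env.camera_model('wrist'); c['T']=a['T']; o=env.observe()
print('spacer axis', ray(c,318.6,307,.135), ray(c,318.6,299,.143-.008))
# base circle from outline points (crop coords): left 110,right 260,top 46
for p in [(110,118),(260,115),(185,46)]: print(ray(c,190+p[0]/1.4,150+p[1]/1.4,.012))
m=(im.max(2)<110)&((im.max(2).astype(int)-im.min(2))<35); m[:175]=0; m[252:]=0; m[:,:262]=0; m[:,382:]=0
k=max(cv2.findContours(m.astype(np.uint8),0,2)[0],key=cv2.contourArea); P=np.array([ray(c,*q,.012)[:2] for q in k[:,0] if q[1]<245])
A=np.c_[2*P,np.ones(len(P))]; s=np.linalg.lstsq(A,(P**2).sum(1),rcond=None)[0]; print('circle',s[:2],np.sqrt(s[2]+s[:2]@s[:2]))
m2=(im.max(2)>60).astype(np.uint8)
W=pts(c,a['d']); t=(abs(W[...,2]-.135)<.006)&(abs(W[...,0]-.566)<.03)&(abs(W[...,1]+.292)<.019); q=W[t]; print(t.sum(),np.percentile(q,[1,50,99],axis=0))
b=(W[...,2]>.03)&(W[...,2]<.08)&(abs(W[...,0]-.566)<.03)&(abs(W[...,1]+.292)<.03); q=W[b]; print(b.sum(),np.median(q,0))
E
```

```text
spacer axis [ 0.5693656  -0.29270454  0.135     ] [ 0.57311866 -0.29269478  0.135     ]
[ 0.56939038 -0.25414017  0.012     ]
[ 0.57126328 -0.33726804  0.012     ]
[ 0.60899377 -0.29553101  0.012     ]
circle [ 0.56771064 -0.29448891] 0.04064298232092218
4403 [[ 0.54967039 -0.30934295  0.12940071]
 [ 0.56799241 -0.29204154  0.13559611]
 [ 0.58315932 -0.27487681  0.1399568 ]]
531 [ 0.57092805 -0.29460219  0.06461965]
```

servo_tool(steps=[{"tx":0.1,"ty":-0.2,"tz":-1.5,"yaw":0,"claw":3},{"tx":0,"ty":0,"tz":-2,"yaw":0,"claw":3},{"tx":0,"ty":0,"tz":-1,"yaw":0,"claw":3},{"tx":0,"ty":0,"tz":-1,"yaw":0,"claw":3},{"tx":0,"ty":0,"tz":-1,"yaw":0,"claw":3},{"tx":0,"ty":0,"tz":0,"yaw":0,"claw":3}])

```text
time_s: 17.85
position: [0.5665, -0.2945, 0.0764]
tool_rot: [[1.0, 0.001, -0.002], [0.001, -1.0, 0.001], [-0.002, -0.001, -1.0]]
ft_force: [0.7, -1.1, -1.2]
grip_width: 0.0337
gripper_force: 50.0
```

servo_tool(steps=[{"tx":0,"ty":0,"tz":-1.5,"yaw":0,"claw":3},{"tx":0,"ty":0,"tz":-1.5,"yaw":0,"claw":3},{"tx":0,"ty":0,"tz":-0.7,"yaw":0,"claw":3},{"tx":0,"ty":0,"tz":0,"yaw":0,"claw":3},{"tx":0,"ty":0,"tz":0,"yaw":0,"claw":3}])

```text
time_s: 18.35
position: [0.5672, -0.2951, 0.0413]
tool_rot: [[1.0, 0.001, 0.001], [0.001, -1.0, -0.001], [0.001, 0.001, -1.0]]
ft_force: [0.3, 1.1, -0.9]
grip_width: 0.0339
gripper_force: 50.0
```

servo_tool(steps=[{"tx":0,"ty":0,"tz":0,"yaw":0,"claw":5},{"tx":0,"ty":0,"tz":0,"yaw":0,"claw":5},{"tx":0,"ty":0,"tz":0,"yaw":0,"claw":5},{"tx":0,"ty":0,"tz":2,"yaw":0,"claw":5},{"tx":0,"ty":0,"tz":4,"yaw":0,"claw":5},{"tx":0,"ty":0,"tz":4,"yaw":0,"claw":5},{"tx":0,"ty":0,"tz":4,"yaw":0,"claw":5},{"tx":-2,"ty":4,"tz":3.5,"yaw":0,"claw":5},{"tx":-2,"ty":4,"tz":0,"yaw":0,"claw":5},{"tx":-2,"ty":4,"tz":0,"yaw":0,"claw":5},{"tx":-2,"ty":4,"tz":0,"yaw":0,"claw":5},{"tx":-2,"ty":4,"tz":0,"yaw":0,"claw":5},{"tx":-2,"ty":4,"tz":0,"yaw":0,"claw":5},{"tx":-2,"ty":4,"tz":0,"yaw":0,"claw":5},{"tx":-2,"ty":4,"tz":0,"yaw":0,"claw":5},{"tx":-1,"ty":4,"tz":0,"yaw":0,"claw":5},{"tx":0,"ty":3.5,"tz":0,"yaw":0,"claw":5},{"tx":0,"ty":0,"tz":0,"yaw":0,"claw":5},{"tx":0,"ty":0,"tz":0,"yaw":0,"claw":5},{"tx":0,"ty":0,"tz":0,"yaw":0,"claw":5}])

```text
time_s: 20.35
position: [0.3994, 0.0946, 0.2114]
tool_rot: [[1.0, 0.0, 0.0], [0.0, -1.0, -0.0], [0.0, 0.0, -1.0]]
ft_force: [-0.2, -0.9, -0.1]
grip_width: 0.0503
gripper_force: 0.0
```

```bash
python3 - <<'E'
from h import *
c,im,d=wl('w8')
find(c,im,[.534,.0416,.006],'steel')
find(c,im,[.4665,.1017,.006],'steel')
c,im,d=look('top'); W=pts(c,d); u,v=pr(c,[.567,-.2945,.028]).astype(int)
t=np.linalg.norm(W[v-15:v+16,u-15:u+16,:2]-[.567,-.2945],axis=2); z=W[v-15:v+16,u-15:u+16,2]
print('stack top z',np.nanmedian(z[(t>.011)&(t<.017)]),'base',np.nanmedian(z[(t>.024)&(t<.038)]))
E
```

```text
20.4 pos [0.3995 0.0945 0.2114] yaw -0.03 grip 0.0495
steel px [377.   68.9] [43.6 48.4] at [0.534 0.042 0.006]
steel px [309.5 151.1] [40.8 42.5] at [0.4643 0.1018 0.006 ]
stack top z 0.026853989157183067 base 0.011010433748073645
```

```bash
cat > wash.py <<'E'
from h import *
def wash(name,P,z=.006):
    a=np.load(name+'.npz'); im=a['im']; c=env.camera_model('wrist'); c['T']=a['T']
    u,v=pr(c,P).astype(int); u0,v0=u-36,v-36; p=im[v0:v0+72,u0:u0+72]
    s=cv2.cvtColor(p,cv2.COLOR_RGB2HSV)[...,1]; m=(s<75).astype(np.uint8)
    cs,h=cv2.findContours(m,cv2.RETR_CCOMP,2)
    for k,hh in zip(cs,h[0]):
        if cv2.contourArea(k)>80:
            e=cv2.fitEllipse(cv2.convexHull(k)); q=(e[0][0]+u0,e[0][1]+v0)
            print(name,'hole' if hh[3]>=0 else 'outer',np.round(q,1),np.round(e[1],1),np.round(e[2]),np.round(ray(c,*q,z if hh[3]<0 else z/2),4))
E
python3 - <<'E'
from wash import *
wash('w8',[.4665,.1017,.006]);wash('w8',[.534,.0416,.006]);wash('w6',[.4665,.1017,.006]);wash('w3',[.4665,.1017,.006])
E
```

```text
w8 outer [309.4 151.1] [41.1 42.6] 175.0 [0.4643 0.1019 0.006 ]
w8 hole [309.4 151.2] [19.8 20.7] 3.0 [0.4641 0.102  0.003 ]
w8 outer [377.1  68.9] [43.7 48.6] 14.0 [0.534 0.042 0.006]
w8 hole [376.8  69.1] [21.  23.1] 11.0 [0.5343 0.0417 0.003 ]
w6 outer [246.1 152.5] [40.4 43.1] 146.0 [0.4642 0.1017 0.006 ]
w6 hole [246.1 152.6] [19.4 21.2] 146.0 [0.4641 0.1023 0.003 ]
w3 outer [179.1 196. ] [34.7 38.2] 130.0 [0.4676 0.1016 0.006 ]
w3 hole [179.1 196.2] [16.4 19. ] 134.0 [0.4669 0.1029 0.003 ]
```

```bash
python3 - <<'E'
from h import *
c,im,d=look('top'); c0=c; a=np.load('top0.npz')
save('t8',im)
for nm,I in (('old',a['im']),('new',im)):
    for P in ([.534,.042,.006],[.467,.233,.006],[.467,.102,.006]):
        u,v=pr(c,P).astype(int); p=I[v-10:v+11,u-10:u+11]; s=cv2.cvtColor(p,cv2.COLOR_RGB2HSV)[...,1]; m=(s<110).astype(np.uint8)
        k=max(cv2.findContours(m,0,2)[0],key=cv2.contourArea); e=cv2.fitEllipse(cv2.convexHull(k)); q=(e[0][0]+u-10,e[0][1]+v-10)
        print(nm,np.round(q,2),np.round(e[1],1),np.round(ray(c,*q,P[2])[:2],4))
E
```

```text
old [261.79 268.08] [11.2 12.4] [0.5349 0.0421]
old [202.32 288.18] [11.5 12.1] [0.4682 0.2345]
old [242.72 288.39] [11.5 12. ] [0.4682 0.1028]
new [261.78 268.13] [11.4 12.3] [0.5347 0.0421]
new [201.93 296.45] [20.3 27. ] [0.4414 0.2346]
new [240.18 292.11] [12.6 20.1] [0.4561 0.1107]
```

servo_tool(steps=[{"tx":3,"ty":0.7,"tz":-3,"yaw":0,"claw":5},{"tx":3.6,"ty":0,"tz":-3,"yaw":0,"claw":5},{"tx":0,"ty":0,"tz":-4,"yaw":0,"claw":5},{"tx":0,"ty":0,"tz":-4,"yaw":0,"claw":5},{"tx":0,"ty":0,"tz":-3,"yaw":0,"claw":5},{"tx":0,"ty":0,"tz":-1,"yaw":0,"claw":5},{"tx":0,"ty":0,"tz":-0.6,"yaw":0,"claw":5},{"tx":0,"ty":0,"tz":-0.4,"yaw":0,"claw":5},{"tx":0,"ty":0,"tz":0,"yaw":0,"claw":5},{"tx":0,"ty":0,"tz":0,"yaw":0,"claw":5}])

```text
time_s: 21.5
position: [0.4658, 0.1023, 0.0223]
tool_rot: [[1.0, 0.001, 0.002], [0.001, -1.0, -0.0], [0.002, 0.0, -1.0]]
ft_force: [0.1, 0.5, -0.0]
grip_width: 0.0503
gripper_force: 0.0
```

```bash
python3 - <<'E'
from wash import *
c,im,d=wl('w9'); print(env.observe()['ft_force'])
wash('w9',[.466,.102,.006])
E
```

```text
21.55 pos [0.4657 0.1023 0.0222] yaw 0.05 grip 0.0499
[0.27158236 0.62316613 0.12328899]
w9 outer [317.6 306.5] [77.4 83.4] 92.0 [0.4655 0.1019 0.006 ]
w9 hole [317.5 306.3] [33.8 39.6] 91.0 [0.4641 0.1019 0.003 ]
```

View pics/w9.png

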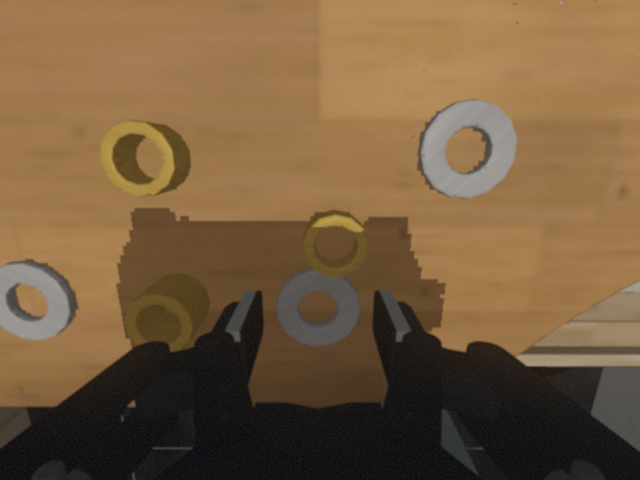

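The short bushing has been knocked to (335,243), just ahead of the washer, which sits centred between the fingers at (317,306). The pads clear the bushing, so I'll go down a little and close.

servo_tool(steps=[{"tx":0,"ty":0,"tz":-0.2,"yaw":0,"claw":5},{"tx":0,"ty":0,"tz":0,"yaw":0,"claw":4.6},{"tx":0,"ty":0,"tz":0,"yaw":0,"claw":4.6}])

```text
time_s: 21.85
position: [0.4652, 0.1024, 0.0195]
tool_rot: [[1.0, 0.001, 0.0], [0.001, -1.0, -0.0], [0.0, 0.0, -1.0]]
ft_force: [0.4, -0.0, 0.6]
grip_width: 0.0457
gripper_force: 0.0
```

servo_tool(steps=[{"tx":0,"ty":0,"tz":0,"yaw":0,"claw":3},{"tx":0,"ty":0,"tz":0,"yaw":0,"claw":3},{"tx":0,"ty":0,"tz":0,"yaw":0,"claw":3},{"tx":0,"ty":0,"tz":0,"yaw":0,"claw":3}])

```text
time_s: 22.25
position: [0.4653, 0.1024, 0.02]
tool_rot: [[1.0, 0.001, 0.001], [0.001, -1.0, -0.0], [0.001, 0.0, -1.0]]
ft_force: [-3.4, -1.0, 10.2]
grip_width: 0.0349
gripper_force: 48.9
```

servo_tool(steps=[{"tx":0,"ty":0,"tz":2,"yaw":0,"claw":3},{"tx":0,"ty":0,"tz":4,"yaw":0,"claw":3},{"tx":0,"ty":0,"tz":4,"yaw":0,"claw":3},{"tx":0.2,"ty":-3.7,"tz":2,"yaw":0,"claw":3},{"tx":1,"ty":-4,"tz":0,"yaw":0,"claw":3},{"tx":1,"ty":-4,"tz":0,"yaw":0,"claw":3},{"tx":1,"ty":-4,"tz":0,"yaw":0,"claw":3},{"tx":1,"ty":-4,"tz":0,"yaw":0,"claw":3},{"tx":1,"ty":-4,"tz":0,"yaw":0,"claw":3},{"tx":1,"ty":-4,"tz":0,"yaw":0,"claw":3},{"tx":1,"ty":-4,"tz":0,"yaw":0,"claw":3},{"tx":1,"ty":-4,"tz":0,"yaw":0,"claw":3},{"tx":2,"ty":-3,"tz":0,"yaw":0,"claw":3},{"tx":1,"ty":-1,"tz":0,"yaw":0,"claw":3},{"tx":0,"ty":0,"tz":0,"yaw":0,"claw":3},{"tx":0,"ty":0,"tz":0,"yaw":0,"claw":3},{"tx":0,"ty":0,"tz":0,"yaw":0,"claw":3}])

```text
time_s: 23.95
position: [0.5768, -0.2936, 0.1394]
tool_rot: [[1.0, 0.002, -0.001], [0.002, -1.0, 0.0], [-0.001, -0.0, -1.0]]
ft_force: [1.0, -0.9, -0.2]
grip_width: 0.0355
gripper_force: 50.0
```

```bash
cat > hand.py <<'E'
from h import *
def hand(name,R=.02):
    c,im,d=wl(name); o=env.observe(); p=np.array(o['position']); W=pts(c,d); L=(W-p)
    t=(L[...,2]>-.03)&(L[...,2]<.012)&(abs(L[...,0])<.028)&(abs(L[...,1])<R)
    q=W[t]; top=q[q[:,2]>np.percentile(q[:,2],50)-.006]
    print('held n',t.sum(),'z-TCP pct',np.round(np.percentile(L[t][:,2],[5,50,95]),4))
    s=cv2.cvtColor(im,cv2.COLOR_RGB2HSV)
    m=cv2.morphologyEx(t.astype(np.uint8),cv2.MORPH_CLOSE,np.ones((3,3)))
    cs,h=cv2.findContours(m,cv2.RETR_CCOMP,2); zz=np.median(q[:,2])
    for k,hh in zip(cs,h[0]):
        if cv2.contourArea(k)>300:
            e=cv2.fitEllipse(cv2.convexHull(k)); print('hole' if hh[3]>=0 else 'outer',np.round(e[0],1),np.round(e[1],1),np.round(ray(c,*e[0],zz)-p,4))
E
python3 -c "
from hand import *
hand('w10')"
```

```text
24.0 pos [ 0.5769 -0.2936  0.1395] yaw 0.1 grip 0.0355
held n 5379 z-TCP pct [-0.0156 -0.0136  0.0072]
outer [317.  329.4] [112.5 123.8] [-0.0105 -0.0001 -0.0136]
hole [317.5 307.4] [33.7 40. ] [ 0.0006 -0.0003 -0.0136]
```

View pics/w10.png

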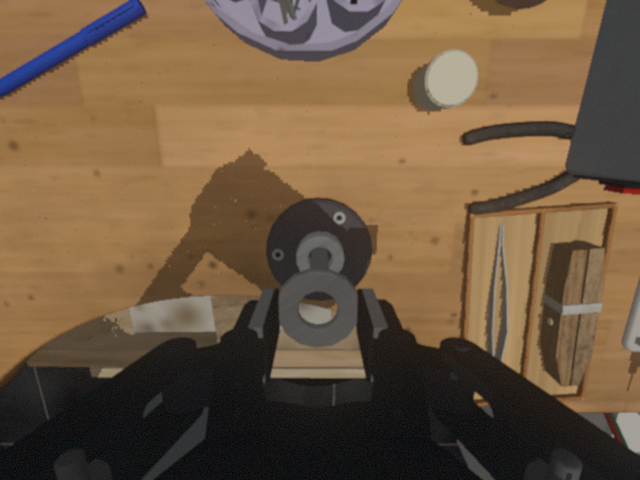

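The washer is held flat, with its hole centred at (317,307). The tray tools and neighbours are fine. I'm 1 cm too far in x, so I'll correct that and lower.

servo_tool(steps=[{"tx":-1.0,"ty":-0.1,"tz":0,"yaw":0,"claw":3},{"tx":0,"ty":0,"tz":-2,"yaw":0,"claw":3},{"tx":0,"ty":0,"tz":-1.5,"yaw":0,"claw":3},{"tx":0,"ty":0,"tz":-1,"yaw":0,"claw":3},{"tx":0,"ty":0,"tz":-1,"yaw":0,"claw":3},{"tx":0,"ty":0,"tz":-1,"yaw":0,"claw":3},{"tx":0,"ty":0,"tz":0,"yaw":0,"claw":3}])

```text
time_s: 24.7
position: [0.5667, -0.2953, 0.0731]
tool_rot: [[1.0, 0.001, -0.002], [0.001, -1.0, 0.001], [-0.002, -0.001, -1.0]]
ft_force: [-0.2, 0.9, 0.2]
grip_width: 0.0352
gripper_force: 50.0
```

servo_tool(steps=[{"tx":0,"ty":0,"tz":-1,"yaw":0,"claw":3},{"tx":0,"ty":0,"tz":-1,"yaw":0,"claw":3},{"tx":0,"ty":0,"tz":-0.4,"yaw":0,"claw":3},{"tx":0,"ty":0,"tz":0,"yaw":0,"claw":3},{"tx":0,"ty":0,"tz":0,"yaw":0,"claw":3}])

```text
time_s: 25.2
position: [0.5673, -0.2957, 0.0505]
tool_rot: [[1.0, 0.001, 0.0], [0.001, -1.0, -0.0], [0.0, 0.0, -1.0]]
ft_force: [-1.2, 0.1, 0.3]
grip_width: 0.0351
gripper_force: 50.0
```

servo_tool(steps=[{"tx":0,"ty":0,"tz":0,"yaw":0,"claw":5},{"tx":0,"ty":0,"tz":0,"yaw":0,"claw":5},{"tx":0,"ty":0,"tz":0,"yaw":0,"claw":5},{"tx":0,"ty":0,"tz":2,"yaw":0,"claw":5},{"tx":0,"ty":0,"tz":4,"yaw":0,"claw":5},{"tx":0,"ty":0,"tz":4,"yaw":0,"claw":5},{"tx":-0.5,"ty":1.7,"tz":4,"yaw":0,"claw":5},{"tx":-1,"ty":4,"tz":2,"yaw":0,"claw":5},{"tx":-1,"ty":4,"tz":0,"yaw":0,"claw":5},{"tx":-2,"ty":4,"tz":0,"yaw":0,"claw":5},{"tx":-2,"ty":4,"tz":0,"yaw":0,"claw":5},{"tx":-1,"ty":4,"tz":0,"yaw":0,"claw":5},{"tx":-1,"ty":4,"tz":0,"yaw":0,"claw":5},{"tx":-1,"ty":4,"tz":0,"yaw":0,"claw":5},{"tx":-1,"ty":4,"tz":0,"yaw":0,"claw":5},{"tx":0,"ty":0,"tz":0,"yaw":0,"claw":5},{"tx":0,"ty":0,"tz":0,"yaw":0,"claw":5},{"tx":0,"ty":0,"tz":0,"yaw":0,"claw":5}])

```text
time_s: 27.0
position: [0.4626, 0.0406, 0.2105]
tool_rot: [[1.0, 0.0, 0.0], [0.0, -1.0, -0.0], [0.0, 0.0, -1.0]]
ft_force: [0.1, -0.1, -0.1]
grip_width: 0.0501
gripper_force: 0.0
```

```bash
cat > stack.py <<'E'
from h import *
def stack():
    c,im,d=look('top'); W=pts(c,d); u,v=pr(c,[.567,-.2945,.028]).astype(int)
    t=np.linalg.norm(W[v-15:v+16,u-15:u+16,:2]-[.567,-.2945],axis=2); z=W[v-15:v+16,u-15:u+16,2]
    print('stack top z',np.nanmedian(z[(t>.010)&(t<.014)]),np.nanmedian(z[(t>.011)&(t<.018)]),'base',np.nanmedian(z[(t>.026)&(t<.038)]))
E
python3 - <<'E'
from wash import *
from stack import stack
wl('w11'); wash('w11',[.534,.042,.006]); wash('w11',[.4675,.233,.006]); stack()
E
```

```text
27.05 pos [0.4626 0.0404 0.2104] yaw -0.03 grip 0.0502
w11 outer [315.9 143.6] [41.2 43. ] 177.0 [0.5342 0.0417 0.006 ]
w11 hole [315.8 143.7] [20.3 21.1] 6.0 [0.5341 0.0419 0.003 ]
w11 outer [121.1 214.2] [36.6 42. ] 125.0 [0.4676 0.2335 0.006 ]
w11 hole [121.5 214.2] [16.6 20.3] 137.0 [0.4671 0.2349 0.003 ]
stack top z 0.03501316510937369 0.03367183851673905 base 0.011448008144481991
```

servo_tool(steps=[{"tx":3.5,"ty":0.1,"tz":-3,"yaw":0,"claw":5},{"tx":3.7,"ty":0,"tz":-3,"yaw":0,"claw":5},{"tx":0,"ty":0,"tz":-4,"yaw":0,"claw":5},{"tx":0,"ty":0,"tz":-4,"yaw":0,"claw":5},{"tx":0,"ty":0,"tz":-3,"yaw":0,"claw":5},{"tx":0,"ty":0,"tz":-1,"yaw":0,"claw":5},{"tx":0,"ty":0,"tz":-0.6,"yaw":0,"claw":5},{"tx":0,"ty":0,"tz":-0.4,"yaw":0,"claw":4.7},{"tx":0,"ty":0,"tz":0,"yaw":0,"claw":4.7},{"tx":0,"ty":0,"tz":-0.1,"yaw":0,"claw":4.7},{"tx":0,"ty":0,"tz":0,"yaw":0,"claw":4.7},{"tx":0,"ty":0,"tz":0,"yaw":0,"claw":3},{"tx":0,"ty":0,"tz":0,"yaw":0,"claw":3},{"tx":0,"ty":0,"tz":0,"yaw":0,"claw":3},{"tx":0,"ty":0,"tz":0,"yaw":0,"claw":3},{"tx":0,"ty":0,"tz":0,"yaw":0,"claw":3}])

```text
time_s: 28.7
position: [0.5345, 0.0423, 0.0203]
tool_rot: [[1.0, 0.001, 0.001], [0.001, -1.0, -0.0], [0.001, 0.0, -1.0]]
ft_force: [-2.3, 0.6, 6.8]
grip_width: 0.0352
gripper_force: 49.1
```

servo_tool(steps=[{"tx":0,"ty":0,"tz":2,"yaw":0,"claw":3},{"tx":0,"ty":0,"tz":4,"yaw":0,"claw":3},{"tx":0,"ty":0,"tz":4,"yaw":0,"claw":3},{"tx":-1,"ty":-3,"tz":2,"yaw":0,"claw":3},{"tx":-1,"ty":-4,"tz":0,"yaw":0,"claw":3},{"tx":0,"ty":-4,"tz":0,"yaw":0,"claw":3},{"tx":0,"ty":-4,"tz":0,"yaw":0,"claw":3},{"tx":0,"ty":-4,"tz":0,"yaw":0,"claw":3},{"tx":1,"ty":-4,"tz":0,"yaw":0,"claw":3},{"tx":1,"ty":-4,"tz":0,"yaw":0,"claw":3},{"tx":1.3,"ty":-4,"tz":0,"yaw":0,"claw":3},{"tx":1,"ty":-2,"tz":0,"yaw":0,"claw":3},{"tx":1,"ty":-0.6,"tz":0,"yaw":0,"claw":3},{"tx":0,"ty":0,"tz":0,"yaw":0,"claw":3},{"tx":0,"ty":0,"tz":0,"yaw":0,"claw":3},{"tx":0,"ty":0,"tz":0,"yaw":0,"claw":3}])

```text
time_s: 30.3
position: [0.5669, -0.2928, 0.1395]
tool_rot: [[1.0, 0.002, -0.0], [0.002, -1.0, 0.0], [-0.0, -0.0, -1.0]]
ft_force: [-0.6, 0.4, 0.3]
grip_width: 0.035
gripper_force: 50.1
```

```bash
python3 -c "
from hand import *
hand('w12')"
```

```text
30.35 pos [ 0.5669 -0.2929  0.1396] yaw 0.09 grip 0.035
held n 5369 z-TCP pct [-0.0158 -0.0137  0.0072]
outer [316.1 328.1] [111.3 124.4] [-0.0099  0.0003 -0.0137]
hole [317.5 305.7] [33.8 40.1] [ 0.0013 -0.0003 -0.0137]
```

servo_tool(steps=[{"tx":-0.1,"ty":-0.1,"tz":0,"yaw":0,"claw":3},{"tx":0,"ty":0,"tz":-2,"yaw":0,"claw":3},{"tx":0,"ty":0,"tz":-1.5,"yaw":0,"claw":3},{"tx":0,"ty":0,"tz":-1,"yaw":0,"claw":3},{"tx":0,"ty":0,"tz":-1,"yaw":0,"claw":3},{"tx":0,"ty":0,"tz":-1,"yaw":0,"claw":3},{"tx":0,"ty":0,"tz":0,"yaw":0,"claw":3}])

```text
time_s: 31.05
position: [0.5658, -0.2943, 0.0731]
tool_rot: [[1.0, 0.001, -0.002], [0.001, -1.0, 0.001], [-0.002, -0.001, -1.0]]
ft_force: [-0.3, 0.1, -0.8]
grip_width: 0.0347
gripper_force: 50.1
```

servo_tool(steps=[{"tx":0,"ty":0,"tz":-1,"yaw":0,"claw":3},{"tx":0,"ty":0,"tz":-0.8,"yaw":0,"claw":3},{"tx":0,"ty":0,"tz":0,"yaw":0,"claw":3},{"tx":0,"ty":0,"tz":0,"yaw":0,"claw":3}])

```text
time_s: 31.45
position: [0.5662, -0.2947, 0.0563]
tool_rot: [[1.0, 0.001, -0.0], [0.001, -1.0, 0.0], [-0.0, -0.0, -1.0]]
ft_force: [-0.3, -0.6, 0.1]
grip_width: 0.0351
gripper_force: 50.1
```

servo_tool(steps=[{"tx":0,"ty":0,"tz":0,"yaw":0,"claw":5},{"tx":0,"ty":0,"tz":0,"yaw":0,"claw":5},{"tx":0,"ty":0,"tz":0,"yaw":0,"claw":5},{"tx":0,"ty":0,"tz":2,"yaw":0,"claw":5},{"tx":0,"ty":0,"tz":4,"yaw":0,"claw":5},{"tx":-1,"ty":0.7,"tz":4,"yaw":0,"claw":5},{"tx":-2,"ty":3,"tz":3,"yaw":0,"claw":5},{"tx":-2,"ty":4,"tz":2.5,"yaw":0,"claw":5},{"tx":-2,"ty":4,"tz":0,"yaw":0,"claw":5},{"tx":-2,"ty":4,"tz":0,"yaw":0,"claw":5},{"tx":-2,"ty":4,"tz":0,"yaw":0,"claw":5},{"tx":-2,"ty":4,"tz":0,"yaw":0,"claw":5},{"tx":-2,"ty":4,"tz":0,"yaw":0,"claw":5},{"tx":-2,"ty":4,"tz":0,"yaw":0,"claw":5},{"tx":0,"ty":4,"tz":0,"yaw":0,"claw":5},{"tx":0,"ty":4,"tz":0,"yaw":0,"claw":5},{"tx":0,"ty":4,"tz":0,"yaw":0,"claw":5},{"tx":0,"ty":4,"tz":0,"yaw":0,"claw":5},{"tx":0,"ty":4,"tz":0,"yaw":0,"claw":5},{"tx":0,"ty":1,"tz":0,"yaw":0,"claw":5}])

```text
time_s: 33.45
position: [0.3962, 0.2343, 0.211]
tool_rot: [[1.0, 0.004, 0.001], [0.004, -1.0, 0.001], [0.001, -0.001, -1.0]]
ft_force: [-0.5, -0.1, -0.1]
grip_width: 0.0498
gripper_force: 0.0
```

servo_tool(steps=[{"tx":0,"ty":0,"tz":0,"yaw":0,"claw":5},{"tx":0,"ty":0,"tz":0,"yaw":0,"claw":5},{"tx":0,"ty":0,"tz":0,"yaw":0,"claw":5}])

```text
time_s: 33.75
position: [0.3969, 0.2303, 0.2109]
tool_rot: [[1.0, -0.001, 0.0], [-0.001, -1.0, -0.0], [0.0, 0.0, -1.0]]
ft_force: [0.4, -0.4, 0.1]
grip_width: 0.0496
gripper_force: 0.0
```

```bash
python3 - <<'E'
from wash import *
from stack import stack
c,im,d=wl('w13'); wash('w13',[.4675,.2335,.006]); find(c,im,[.531,.166,.018],'brass'); find(c,im,[.4676,.163,.024],'brass'); stack()
E
```

```text
33.8 pos [0.3969 0.2303 0.2109] yaw -0.05 grip 0.0498
w13 outer [313.  144.6] [41.3 43.2] 2.0 [0.4675 0.2341 0.006 ]
w13 hole [313.  144.9] [20.2 20.6] 160.0 [0.4673 0.2341 0.003 ]
brass px [389.   67.6] [32.6 38.6] at [0.5298 0.1695 0.018 ]
brass px [388.4 146. ] [31.8 33.5] at [0.4663 0.1675 0.024 ]
stack top z 0.03885775317801199 0.038952797913610726 base 0.011681441379004287
```

servo_tool(steps=[{"tx":3.5,"ty":0.4,"tz":-3,"yaw":0,"claw":5},{"tx":3.5,"ty":0,"tz":-3,"yaw":0,"claw":5},{"tx":0,"ty":0,"tz":-4,"yaw":0,"claw":5},{"tx":0,"ty":0,"tz":-4,"yaw":0,"claw":5},{"tx":0,"ty":0,"tz":-3,"yaw":0,"claw":5},{"tx":0,"ty":0,"tz":-1,"yaw":0,"claw":5},{"tx":0,"ty":0,"tz":-0.6,"yaw":0,"claw":5},{"tx":0,"ty":0,"tz":-0.4,"yaw":0,"claw":4.7},{"tx":0,"ty":0,"tz":0,"yaw":0,"claw":4.7},{"tx":0,"ty":0,"tz":-0.1,"yaw":0,"claw":4.7},{"tx":0,"ty":0,"tz":0,"yaw":0,"claw":4.7},{"tx":0,"ty":0,"tz":0,"yaw":0,"claw":3},{"tx":0,"ty":0,"tz":0,"yaw":0,"claw":3},{"tx":0,"ty":0,"tz":0,"yaw":0,"claw":3},{"tx":0,"ty":0,"tz":0,"yaw":0,"claw":3},{"tx":0,"ty":0,"tz":0,"yaw":0,"claw":3},{"tx":0,"ty":0,"tz":2,"yaw":0,"claw":3},{"tx":0,"ty":0,"tz":4,"yaw":0,"claw":3},{"tx":0,"ty":0,"tz":4,"yaw":0,"claw":3},{"tx":0,"ty":0,"tz":2,"yaw":0,"claw":3}])

```text
time_s: 35.85
position: [0.4674, 0.2357, 0.1432]
tool_rot: [[1.0, 0.001, 0.005], [0.001, -1.0, 0.001], [0.005, -0.001, -1.0]]
ft_force: [0.5, -0.5, -1.2]
grip_width: 0.0349
gripper_force: 49.9
```

servo_tool(steps=[{"tx":0,"ty":-3,"tz":0,"yaw":0,"claw":3},{"tx":0,"ty":-4,"tz":0,"yaw":0,"claw":3},{"tx":0,"ty":-4,"tz":0,"yaw":0,"claw":3},{"tx":0,"ty":-4,"tz":0,"yaw":0,"claw":3},{"tx":0,"ty":-4,"tz":0,"yaw":0,"claw":3},{"tx":0,"ty":-4,"tz":0,"yaw":0,"claw":3},{"tx":1,"ty":-4,"tz":0,"yaw":0,"claw":3},{"tx":1,"ty":-4,"tz":0,"yaw":0,"claw":3},{"tx":1,"ty":-4,"tz":0,"yaw":0,"claw":3},{"tx":1,"ty":-4,"tz":0,"yaw":0,"claw":3},{"tx":1,"ty":-4,"tz":0,"yaw":0,"claw":3},{"tx":1,"ty":-4,"tz":0,"yaw":0,"claw":3},{"tx":1,"ty":-3,"tz":0,"yaw":0,"claw":3},{"tx":2,"ty":-2,"tz":0,"yaw":0,"claw":3},{"tx":1,"ty":-0.9,"tz":0,"yaw":0,"claw":3},{"tx":0,"ty":0,"tz":0,"yaw":0,"claw":3},{"tx":0,"ty":0,"tz":0,"yaw":0,"claw":3},{"tx":0,"ty":0,"tz":0,"yaw":0,"claw":3}])

```text
time_s: 37.65
position: [0.5662, -0.2928, 0.1399]
tool_rot: [[1.0, 0.001, -0.0], [0.001, -1.0, 0.0], [-0.0, -0.0, -1.0]]
ft_force: [0.5, 0.2, -0.4]
grip_width: 0.0344
gripper_force: 49.9
```

```bash
python3 -c "
from hand import *
hand('w14')"
```

```text
37.7 pos [ 0.5663 -0.2929  0.14  ] yaw 0.08 grip 0.0349
held n 5356 z-TCP pct [-0.0165 -0.0145  0.0071]
outer [316.6 327.2] [110.3 127.4] [-0.0099  0.0001 -0.0145]
hole [317.5 303.4] [34.  39.9] [ 0.0021 -0.0003 -0.0145]
```

servo_tool(steps=[{"tx":-0.1,"ty":-0.1,"tz":0,"yaw":0,"claw":3},{"tx":0,"ty":0,"tz":-2,"yaw":0,"claw":3},{"tx":0,"ty":0,"tz":-1.5,"yaw":0,"claw":3},{"tx":0,"ty":0,"tz":-1,"yaw":0,"claw":3},{"tx":0,"ty":0,"tz":-1,"yaw":0,"claw":3},{"tx":0,"ty":0,"tz":-1,"yaw":0,"claw":3},{"tx":0,"ty":0,"tz":0,"yaw":0,"claw":3}])

```text
time_s: 38.4
position: [0.5653, -0.2943, 0.0735]
tool_rot: [[1.0, 0.001, -0.002], [0.001, -1.0, 0.001], [-0.002, -0.001, -1.0]]
ft_force: [1.1, -0.4, -0.6]
grip_width: 0.0347
gripper_force: 49.9
```

servo_tool(steps=[{"tx":0,"ty":0,"tz":-1,"yaw":0,"claw":3},{"tx":0,"ty":0,"tz":-0.1,"yaw":0,"claw":3},{"tx":0,"ty":0,"tz":0,"yaw":0,"claw":3},{"tx":0,"ty":0,"tz":0,"yaw":0,"claw":3}])

```text
time_s: 38.8
position: [0.5658, -0.2947, 0.0641]
tool_rot: [[1.0, 0.001, 0.0], [0.001, -1.0, -0.0], [0.0, 0.0, -1.0]]
ft_force: [0.4, -0.5, -0.4]
grip_width: 0.0349
gripper_force: 49.9
```

Release and go to the medium bushing, nominally at (0.530, 0.167).

servo_tool(steps=[{"tx":0,"ty":0,"tz":0,"yaw":0,"claw":5},{"tx":0,"ty":0,"tz":0,"yaw":0,"claw":5},{"tx":0,"ty":0,"tz":0,"yaw":0,"claw":5},{"tx":0,"ty":0,"tz":2,"yaw":0,"claw":5},{"tx":0,"ty":0,"tz":4,"yaw":0,"claw":4.5},{"tx":0,"ty":1.3,"tz":4,"yaw":0,"claw":4},{"tx":-1,"ty":3,"tz":3,"yaw":0,"claw":4},{"tx":-1,"ty":4,"tz":1.7,"yaw":0,"claw":4},{"tx":-2,"ty":4,"tz":0,"yaw":0,"claw":4},{"tx":-2,"ty":4,"tz":0,"yaw":0,"claw":4},{"tx":-2,"ty":4,"tz":0,"yaw":0,"claw":4},{"tx":-1,"ty":4,"tz":0,"yaw":0,"claw":4},{"tx":-1,"ty":4,"tz":0,"yaw":0,"claw":4},{"tx":-0.6,"ty":4,"tz":0,"yaw":0,"claw":4},{"tx":0,"ty":4,"tz":0,"yaw":0,"claw":4},{"tx":0,"ty":4,"tz":0,"yaw":0,"claw":4},{"tx":0,"ty":4,"tz":0,"yaw":0,"claw":4},{"tx":0,"ty":2,"tz":0,"yaw":0,"claw":4},{"tx":0,"ty":0,"tz":0,"yaw":0,"claw":4},{"tx":0,"ty":0,"tz":0,"yaw":0,"claw":4}])

```text
time_s: 40.8
position: [0.4596, 0.1682, 0.2108]
tool_rot: [[1.0, 0.002, 0.0], [0.002, -1.0, -0.0], [0.0, 0.0, -1.0]]
ft_force: [0.1, 0.2, -0.4]
grip_width: 0.0399
gripper_force: 0.0
```

```bash
python3 - <<'E'
from h import *
from stack import stack
c,im,d=wl('w15'); W=pts(c,d)
h=cv2.cvtColor(im,cv2.COLOR_RGB2HSV); m=((h[...,0]>20)&(h[...,0]<33)&(h[...,1]>140)).astype(np.uint8)
m=cv2.morphologyEx(m,cv2.MORPH_CLOSE,np.ones((3,3)))
for k in cv2.findContours(m,0,2)[0]:
    if cv2.contourArea(k)>250:
        e=cv2.fitEllipse(cv2.convexHull(k)); mk=np.zeros_like(m); cv2.drawContours(mk,[k],-1,1,-1); z=W[(mk&m)>0][:,2]; zt=np.nanpercentile(z,75)
        print(np.round(e[0],1),np.round(e[1],1),'z',np.round(np.nanpercentile(z,[50,75,90]),4),np.round(ray(c,*e[0],zt),4))
stack()
E
```

```text
40.85 pos [0.4597 0.1677 0.2108] yaw 0.03 grip 0.0401
[394.8 182.7] [26.5 28.6] z [0.0125 0.0129 0.0135] [0.496  0.0954 0.0129]
[317.  143.8] [28.7 30. ] z [0.0185 0.019  0.0196] [0.531  0.1685 0.019 ]
[112.8 120.8] [51.  79.9] z [-0.1012 -0.1005 -0.1   ] [ 0.5575  0.4154 -0.1005]
stack top z 0.04463053879114609 0.044652786755591145 base 0.010957461072182761
```

servo_tool(steps=[{"tx":3.5,"ty":0.1,"tz":-2,"yaw":0,"claw":4},{"tx":3.6,"ty":0,"tz":-3,"yaw":0,"claw":4},{"tx":0,"ty":0,"tz":-4,"yaw":0,"claw":4},{"tx":0,"ty":0,"tz":-4,"yaw":0,"claw":4},{"tx":0,"ty":0,"tz":-3,"yaw":0,"claw":4},{"tx":0,"ty":0,"tz":-1.5,"yaw":0,"claw":4},{"tx":0,"ty":0,"tz":-0.8,"yaw":0,"claw":4},{"tx":0,"ty":0,"tz":-0.3,"yaw":0,"claw":4},{"tx":0,"ty":0,"tz":0,"yaw":0,"claw":4},{"tx":0,"ty":0,"tz":0,"yaw":0,"claw":2},{"tx":0,"ty":0,"tz":0,"yaw":0,"claw":2},{"tx":0,"ty":0,"tz":0,"yaw":0,"claw":2},{"tx":0,"ty":0,"tz":0,"yaw":0,"claw":2},{"tx":0,"ty":0,"tz":0,"yaw":0,"claw":2},{"tx":0,"ty":0,"tz":2,"yaw":0,"claw":2},{"tx":0,"ty":0,"tz":4,"yaw":0,"claw":2},{"tx":0,"ty":0,"tz":4,"yaw":0,"claw":2},{"tx":0,"ty":0,"tz":2,"yaw":0,"claw":2}])

```text
time_s: 42.7
position: [0.5316, 0.1696, 0.1486]
tool_rot: [[1.0, 0.001, 0.005], [0.001, -1.0, 0.001], [0.005, -0.001, -1.0]]
ft_force: [-1.0, -0.4, -0.3]
grip_width: 0.0256
gripper_force: 49.3
```

servo_tool(steps=[{"tx":-1,"ty":-3,"tz":0,"yaw":0,"claw":2},{"tx":-1,"ty":-4,"tz":0,"yaw":0,"claw":2},{"tx":0,"ty":-4,"tz":0,"yaw":0,"claw":2},{"tx":0,"ty":-4,"tz":0,"yaw":0,"claw":2},{"tx":0,"ty":-4,"tz":0,"yaw":0,"claw":2},{"tx":0,"ty":-4,"tz":0,"yaw":0,"claw":2},{"tx":0,"ty":-4,"tz":0,"yaw":0,"claw":2},{"tx":1,"ty":-4,"tz":0,"yaw":0,"claw":2},{"tx":1,"ty":-4,"tz":0,"yaw":0,"claw":2},{"tx":1,"ty":-4,"tz":0,"yaw":0,"claw":2},{"tx":1,"ty":-4,"tz":0,"yaw":0,"claw":2},{"tx":1,"ty":-2,"tz":0,"yaw":0,"claw":2},{"tx":0.6,"ty":-1.3,"tz":0,"yaw":0,"claw":2},{"tx":0,"ty":0,"tz":0,"yaw":0,"claw":2},{"tx":0,"ty":0,"tz":0,"yaw":0,"claw":2},{"tx":0,"ty":0,"tz":0,"yaw":0,"claw":2}])

```text
time_s: 44.3
position: [0.5665, -0.2926, 0.145]
tool_rot: [[1.0, 0.002, -0.0], [0.002, -1.0, 0.0], [-0.0, -0.0, -1.0]]
ft_force: [-0.3, 0.2, -0.0]
grip_width: 0.0254
gripper_force: 49.3
```

```bash
python3 -c "
from hand import *
hand('w16',.015)"
```

```text
44.35 pos [ 0.5666 -0.2926  0.1451] yaw 0.11 grip 0.0257
held n 3881 z-TCP pct [-0.0219 -0.0081  0.0077]
outer [316.7 325.9] [ 85.8 109.1] [-0.0056 -0.     -0.0081]
hole [317.4 305.3] [20.7 34.4] [ 0.0043 -0.0003 -0.0081]
```

```bash
python3 - <<'E'
from h import *
a=np.load('w16.npz'); c=env.camera_model('wrist'); c['T']=a['T']; p=np.array(env.observe()['position'])
print(ray(c,317.4,295,p[2]-.007)-p-[.009,0,0], ray(c,317.4,315.6,p[2]-.025)-p+[.009,0,0])
E
```

```text
[ 0.00062617 -0.00029951 -0.007     ] [-0.00066053 -0.00030499 -0.025     ]
```

servo_tool(steps=[{"tx":0,"ty":-0.1,"tz":0,"yaw":0,"claw":2},{"tx":0,"ty":0,"tz":-2,"yaw":0,"claw":2},{"tx":0,"ty":0,"tz":-1.5,"yaw":0,"claw":2},{"tx":0,"ty":0,"tz":-1,"yaw":0,"claw":2},{"tx":0,"ty":0,"tz":-1,"yaw":0,"claw":2},{"tx":0,"ty":0,"tz":-0.5,"yaw":0,"claw":2},{"tx":0,"ty":0,"tz":0,"yaw":0,"claw":2}])

```text
time_s: 45.05
position: [0.5666, -0.2945, 0.0843]
tool_rot: [[1.0, 0.001, -0.001], [0.001, -1.0, 0.001], [-0.001, -0.001, -1.0]]
ft_force: [0.4, 0.3, -0.3]
grip_width: 0.0252
gripper_force: 49.3
```

servo_tool(steps=[{"tx":0,"ty":0,"tz":-0.7,"yaw":0,"claw":2},{"tx":0,"ty":0,"tz":-0.4,"yaw":0,"claw":2},{"tx":0,"ty":0,"tz":0,"yaw":0,"claw":2},{"tx":0,"ty":0,"tz":0,"yaw":0,"claw":2}])

```text
time_s: 45.45
position: [0.5667, -0.2947, 0.0738]
tool_rot: [[1.0, 0.001, 0.0], [0.001, -1.0, -0.0], [0.0, 0.0, -1.0]]
ft_force: [0.3, 0.4, -0.2]
grip_width: 0.0257
gripper_force: 49.3
```

Release, rise and step back to look.

servo_tool(steps=[{"tx":0,"ty":0,"tz":0,"yaw":0,"claw":4},{"tx":0,"ty":0,"tz":0,"yaw":0,"claw":4},{"tx":0,"ty":0,"tz":0,"yaw":0,"claw":4},{"tx":0,"ty":0,"tz":2,"yaw":0,"claw":4},{"tx":0,"ty":0,"tz":4,"yaw":0,"claw":4},{"tx":0,"ty":0,"tz":4,"yaw":0,"claw":4},{"tx":-2,"ty":0,"tz":4,"yaw":0,"claw":4},{"tx":-4,"ty":0,"tz":0,"yaw":0,"claw":4},{"tx":-4,"ty":0,"tz":0,"yaw":0,"claw":4},{"tx":0,"ty":0,"tz":0,"yaw":0,"claw":4},{"tx":0,"ty":0,"tz":0,"yaw":0,"claw":4},{"tx":0,"ty":0,"tz":0,"yaw":0,"claw":4}])

```text
time_s: 46.65
position: [0.4674, -0.2948, 0.2139]
tool_rot: [[1.0, 0.001, 0.001], [0.001, -1.0, -0.0], [0.001, 0.0, -1.0]]
ft_force: [0.0, 0.1, -0.5]
grip_width: 0.04
gripper_force: 0.0
```

```bash
python3 - <<'E'
from h import *
from stack import stack
stack(); wl('w17')
a=cv2.imread('pics/w17.png'); c,im,d=look('scene'); u,v=pr(c,[.567,-.2945,.05]).astype(int); print(u,v)
b=cv2.resize(cv2.cvtColor(im,cv2.COLOR_RGB2BGR)[v-50:v+50,u-60:u+60],(360,300),interpolation=cv2.INTER_CUBIC)
r=np.zeros((300,640+0,3),np.uint8); r[:,:360]=b
cv2.imwrite('pics/p3.png',np.vstack([a[:300],r]))
E
```

```text
stack top z 0.061239432317425346 0.047192108169684 base 0.011390904371022748
46.75 pos [ 0.4675 -0.2947  0.2136] yaw 0.09 grip 0.0399
380 299
```

View pics/p3.png

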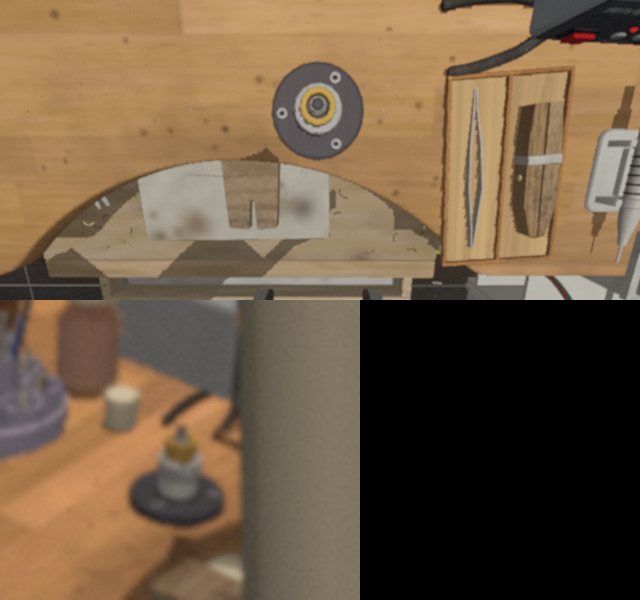

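The stack sits on the bolt (wrist view (317,106)) with the brass bushing on top. Its top measures about 61 mm above the bench against the expected 64 mm. The tweezers and clamp lie in their compartments, so I'm handing in.

```bash
python3 -c "
from rig import env
print(env.close_job())"
```

```text
the job is handed in; nothing more can be done
None
```

The job is handed in: the spacer, three washers and medium bushing are on the bolt, and the tweezers and ring clamp each lie in a tray compartment. The stack top measured about 61 mm above the bench in the noisy top-camera depth, against 64 mm for level with the shoulder; I handed in without a finer check, and no verdict came back.

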